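# Pack the hearth of a top-hat kiln

## Task

Pack the kiln hearth for firing: stand the beaker upright on the ring stain in the middle, and a matching pair of posts that is tall enough to clear it on the two square stains either side. Then lay the narrow kiln shelf level across both posts, centred and in line with the hearth's long side, and stand the small mug upright on the middle of that shelf. Leave the two short posts where they stand and tip nothing over.

Things in the scene. Friction and masses are not known exactly. Their poses are not given: they have to be found in the camera images.
- hearth_mid (a point): fixed hearth (base) of a small kiln, 150 x 240 mm: steel tray, bricks, flat bottom shelf 128 x 216 mm. Point: middle of that shelf's flat top, 54 mm above the bench; y along the hearth's long side, x across it (away from the robot), z up. A dark ring stain 60 mm wide marks the middle; a dark 36 mm square stain lies either side, centred at y = +74 and y = -74 mm, x = 0
- tall_post_1_mid (a point): tall square kiln post, hollow fireclay, 34 x 34 x 100 mm, standing upright (the two tall posts are alike); point at its centre, half-way up (50 mm above its foot), z up, x and y square to its sides
- tall_post_2_mid (a point): tall square kiln post, hollow fireclay, 34 x 34 x 100 mm, standing upright (the two tall posts are alike); point at its centre, half-way up (50 mm above its foot), z up, x and y square to its sides
- short_post_1_mid (a point): short, slightly thicker square kiln post, 38 x 38 x 76 mm, standing upright (the two short posts are alike); spare, to be left where it stands; point at its centre, half-way up (38 mm), z up, x and y square to its sides
- short_post_2_mid (a point): short, slightly thicker square kiln post, 38 x 38 x 76 mm, standing upright (the two short posts are alike); spare, to be left where it stands; point at its centre, half-way up (38 mm), z up, x and y square to its sides
- beaker_mid (a point): tall straight-sided pale beaker, open on top, 66 mm across and 94 mm tall, standing upright; point on its axis, half-way up (47 mm), z up
- shelf_mid (a point): narrow loose kiln shelf, a flat brownish slab 58 mm wide (its x), 190 mm long (its y) and 14 mm thick, about 0.3 kg, lying flat on the bench; point at its centre, 7 mm above its underside
- small_mug_mid (a point): small brown stoneware mug, 52 mm across the body and 42 mm tall, with a handle; point on the axis of the round body, half-way up (21 mm), z up; the handle points to -y and reaches 46 mm from the axis, so grip across x
Things that resemble listed ones, but are neither listed nor needed, are in the scene too. Leave any orange or red look-alike of the part that bears tall_post_2_mid alone.

How it is judged:
At the end, for the whole second after the job is handed in: Beaker upright, 12 mm from the hearth's middle; a 100 mm post upright on each square stain, 12 mm along each axis; shelf level (0.04 rad) on both, centred to 15 mm, in line to 0.15 rad; mug upright on it within 15 mm of its middle; all released and at rest ((((x of tall_post_1_mid in the frame of hearth_mid between -0.012 and 0.012 m and y of tall_post_1_mid in the frame of hearth_mid between 0.062 and 0.086 m and z of tall_post_1_mid in the frame of hearth_mid between 0.044 and 0.056 m and angle between tall_post_1_mid's own z axis and vertical below 0.08 rad) and (x of tall_post_2_mid in the frame of hearth_mid between -0.012 and 0.012 m and y of tall_post_2_mid in the frame of hearth_mid between -0.086 and -0.062 m and z of tall_post_2_mid in the frame of hearth_mid between 0.044 and 0.056 m and angle between tall_post_2_mid's own z axis and vertical below 0.08 rad)) or ((x of tall_post_1_mid in the frame of hearth_mid between -0.012 and 0.012 m and y of tall_post_1_mid in the frame of hearth_mid between -0.086 and -0.062 m and z of tall_post_1_mid in the frame of hearth_mid between 0.044 and 0.056 m and angle between tall_post_1_mid's own z axis and vertical below 0.08 rad) and (x of tall_post_2_mid in the frame of hearth_mid between -0.012 and 0.012 m and y of tall_post_2_mid in the frame of hearth_mid between 0.062 and 0.086 m and z of tall_post_2_mid in the frame of hearth_mid between 0.044 and 0.056 m and angle between tall_post_2_mid's own z axis and vertical below 0.08 rad))) and horizontal distance between beaker_mid and hearth_mid below 0.012 m and z of beaker_mid in the frame of hearth_mid between 0.041 and 0.053 m and angle between each of beaker_mid, small_mug_mid's own z axis and vertical below 0.08 rad and horizontal distance between shelf_mid and hearth_mid below 0.015 m and z of shelf_mid in the frame of hearth_mid between 0.102 and 0.112 m and angle between shelf_mid's own z axis and vertical below 0.04 rad and angle between the y axis of shelf_mid and the y axis of hearth_mid, either way round below 0.15 rad and horizontal distance between small_mug_mid and shelf_mid below 0.015 m and z of small_mug_mid in the frame of hearth_mid between 0.129 and 0.141 m and linear speed of each of tall_post_1, tall_post_2, beaker, kiln_shelf, small_mug below 0.01 m/s); the robot touches nothing.
It fails at once if a spare short post is shifted by more than 30 mm (distance of any of short_post_1_mid, short_post_2_mid from where it was at the start of the episode above 0.03 m).
It fails at once if ware, a post or the shelf is tipped over (angle between any of beaker_mid, small_mug_mid, tall_post_1_mid, tall_post_2_mid, short_post_1_mid, short_post_2_mid, shelf_mid's own z axis and vertical above 0.6 rad).
It also fails if it takes over 115 s, if anything falls off the work surface, if the arm or the gripper's body presses on something with over 40 N, if the wrist force passes 120 N, or if a joint passes its speed limit or range.

## Robot

A 7-joint arm with a two-finger parallel gripper is mounted at the origin on the work surface; the furniture and walls round the work are solid. World frame = base frame: x ahead of the robot, y to its left, z up, the work surface at z = 0. Lengths are in m, angles in rad, forces in N, time in s.
With the tool pointing down it reaches from about 0.35 to 0.9 m from the base axis. Payload 19.9 kg.
Tool frame: the origin (TCP) lies at the very end of the fingers, on their centre line; the grasp point (between the pads) lies 19 mm behind it; z points along the fingers, y is the line along which they close (so a half turn about z gives the same grasp; the last joint's range is limited). The gripper opens to 85 mm and grips with 20 to 120 N. Pads are 22 mm wide; open, the fingers measure 114 mm over their backs; the gripper's body (76 mm by 85 mm) begins 54 mm behind the grasp point. The pads swing forward as they close: fully open they stand 13 mm farther back than shut.
Start: joints at [-1.387, 0.417, -0.01, 1.614, 0.005, 1.111, -0.053], TCP at [0.139, 0.609, 0.21] pointing down, gripper open.
Joint ranges: [-2.81, 2.81], [-0.39, 2.02], [-1.27, 1.25], [0.06, 2.57], [-1.19, 4.33], [0.19, 2], [-2.82, 2.82]. Speed limits (rad/s): [1.89, 1.89, 2.39, 2.39, 3.01, 3.01, 3.01].

## Interface

Orientations are given as [roll, pitch, yaw] about the fixed x, y, z axes, in that order (R = Rz(yaw) Ry(pitch) Rx(roll)).
In Python, from station import r, vision, close_job gives the robot as it stands.
- The arm moves only by the tool carry_out, never from a script. Its argument "increments" is a list of rows, each an object with "xyz": the shift along the tool's x, y, z in cm, a list of three; "angular": the turn, a rotation vector about the tool's x, y, z in rad, a list of three; "claw": the opening, from -1 (shut) to 1 (fully open), so that 0 is half open. A call has 1 to 5 rows; each row is the pose to reach, as a shift and turn from the pose commanded when the call began, along the tool's axes at that moment; what a row does not reach only later rows make up. A row lasts 1/12 s, in which the tool goes at most 41.7 mm and 7.16 degrees, less where a joint would pass 70% of its speed; a pose out of reach is approached as far as the arm can. A call with a gripper value outside its range is refused whole. The fingers move at their own pace and stop on an object; "squeeze" is the grip in N (left out, the last holds). Time passes only in rows, so rows that repeat a pose let the fingers close. It gives the time, the measured TCP pose, the force, the opening and the grip force at its end, in the units of the state.
- r.state(): the state, without advancing time (a new reading comes with each control period).
- vision.grab_frame(name): name is "scene" or "top"; returns the picture (420x560x3 uint8, red, green, blue); there is no depth.
- vision.calibration(name): a dict with "fx", "fy", "cx", "cy" (pixels), "k1" (the pictures are not rectified: a ray, as slopes to the right and down, at radius r is drawn at 1 + k1 r^2 times it, then the intrinsics apply), "view" (4x4, takes a point from world to camera coordinates). Camera axes: x right, y down, z forward; pixel columns grow to the right and rows downward; lengths in m; the calibration is good to about 2 mm. A picture is of the moment at which its call begins. calibration takes no time and is no camera call.
- close_job(): hands the job in; it is judged then, once.
The state is a dict: "time_s": time; "q": joint angles; "qvel": joint speeds; "joint_torque": joint torques, N m; "eef_pos": TCP position; "tcp_rot": TCP orientation; "wrist_force": force on the tool from outside, world axes, zero at the start; "wrist_torque": the same for the moment, N m; "width": finger opening in m; "grip_force": force on a finger pad.
Only numpy, scipy, OpenCV 4.12 (cv2) and the standard library are available. Lean on these libraries where they do the work, as an engineer would, in place of code of your own. Each camera call takes 0.05 s, during which the arm holds its last target. There are 200 camera calls.

## Working session

There is one attempt and no reset: what is moved stays moved. The work goes in short steps, Python scripts to look and compute and a tool call to move; the robot and the scene stay as the last step left them, time stands still between calls to the robot, and variables do not carry over. Pictures are saved under pics/ and viewed, at most 14 in all, crops included, and the job is handed in when it is done.

Besides the shell and the picture viewer there is one more tool, called after "Call:" by a JSON object that holds its "name" and its "arguments". carry_out: Moves the arm, as the interface text tells. Its arguments: {"type":"object","properties":{"increments":{"type":"array"},"squeeze":{"type":"number"}},"required":["increments"]}

```bash
ls; mkdir -p pics
python3 - <<'E'
from station import r,vision
import cv2
for n in("scene","top"):
    cv2.imwrite(f"pics/{n}0.png",cv2.resize(vision.grab_frame(n)[:,:,::-1],(800,600),interpolation=cv2.INTER_CUBIC))
    print(vision.calibration(n))
print(r.state())
E
```

```text
pics
{'fx': 536.9655145423767, 'fy': 536.9655145423767, 'cx': 284.2542290545812, 'cy': 211.6698166333204, 'k1': -0.19908944949260768, 'view': array([[-0.75938155,  0.65048916,  0.01426582,  0.39935483],
       [ 0.31117103,  0.3823423 , -0.87004997, -0.11132516],
       [-0.57141251, -0.65626079, -0.49275707,  1.59075712],
       [ 0.        ,  0.        ,  0.        ,  1.        ]])}
{'fx': 516.0868147057234, 'fy': 516.0868147057234, 'cx': 281.45005510417303, 'cy': 220.08008408996594, 'k1': -0.18307636226132767, 'view': array([[-1.94517686e-02, -9.99809526e-01, -1.59394159e-03,
        -2.60260256e-02],
       [-9.97709766e-01,  1.95141670e-02, -6.47643381e-02,
         4.95077627e-01],
       [ 6.47831066e-02,  3.30510178e-04, -9.97899313e-01,
         1.40900952e+00],
       [ 0.00000000e+00,  0.00000000e+00,  0.00000000e+00,
         1.00000000e+00]])}
{'time_s': 0.1, 'q': array([-1.38750117,  0.4179279 , -0.01030507,  1.61409243,  0.00469199,
        1.11067476, -0.05298499]), 'qvel': array([ 0.0002429 , -0.00149737, -0.00011939, -0.00197855, -0.00037748,
        0.00217511,  0.00025531]), 'joint_torque': array([ 2.33125638e-04, -8.65826154e+01,  6.80056103e-01, -4.35649931e+01,
        1.93161919e-02,  4.82202857e-03, -9.45300849e-05]), 'eef_pos': array([0.13925186, 0.60896279, 0.20982338]), 'tcp_rot': array([-3.14051680e+00,  7.64154940e-05,  2.91681879e+00]), 'wrist_force': array([-0.55695744, -0.95665967,  0.08357784]), 'wrist_torque': array([ 0.01398427, -0.00635482,  0.0192664 ]), 'grip_force': 0.0, 'width': 0.0852460768491226}
```

View pics/scene0.png

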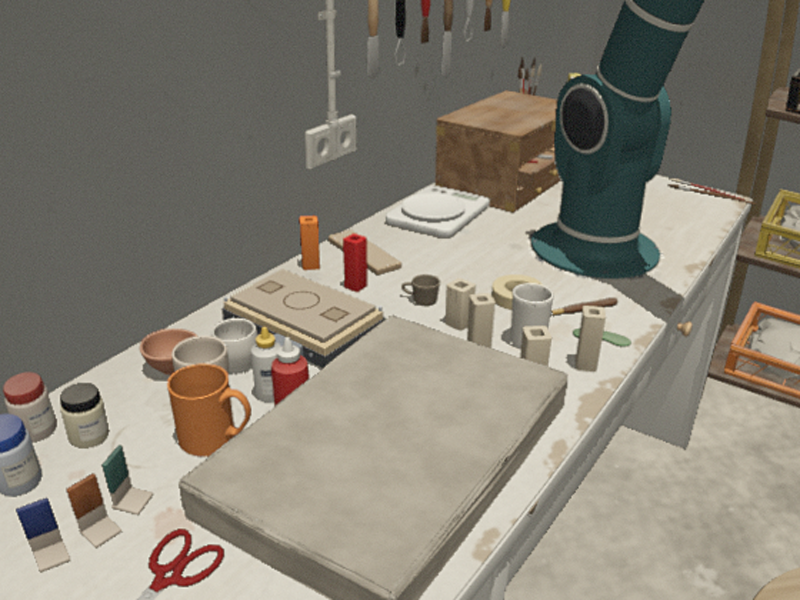

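View pics/top0.png

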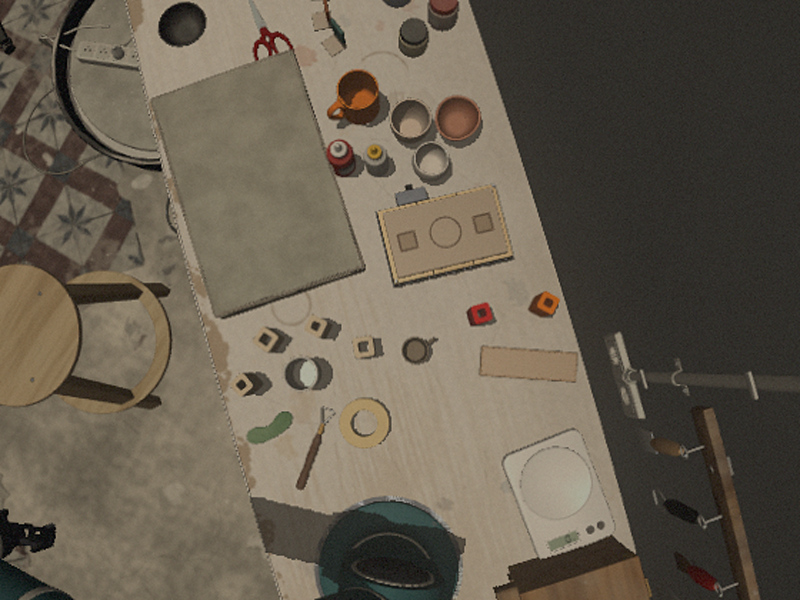

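The scene view shows four fireclay posts at (460,305), (480,320), (536,345) and (590,338). The ones at 480 and 590 look tall. The red and orange look-alikes are at (355,262) and (310,242). The top view shows:
- **Posts:** (245,384), (266,339), (319,327), (364,347)
- **Beaker:** (307,373)
- **Mug:** (415,350)
- **Shelf:** (528,364)
- **Hearth:** (445,232)

I'll enlarge both views to confirm which is which.

Run:
```python
from station import r,vision
import cv2
t=vision.grab_frame("top")[:,:,::-1]; s=vision.grab_frame("scene")[:,:,::-1]
# top crop A: posts/beaker/mug cols155-315, rows 215-285
cv2.imwrite("pics/tA.png",cv2.resize(t[210:300,155:315],None,fx=5,fy=5,interpolation=cv2.INTER_CUBIC))
cv2.imwrite("pics/tB.png",cv2.resize(t[120:275,255:415],None,fx=3.8,fy=3.8,interpolation=cv2.INTER_CUBIC))
cv2.imwrite("pics/sA.png",cv2.resize(s[180:280,275:435],None,fx=5,fy=5,interpolation=cv2.INTER_CUBIC))
```

```text
(no output)
```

View pics/tA.png

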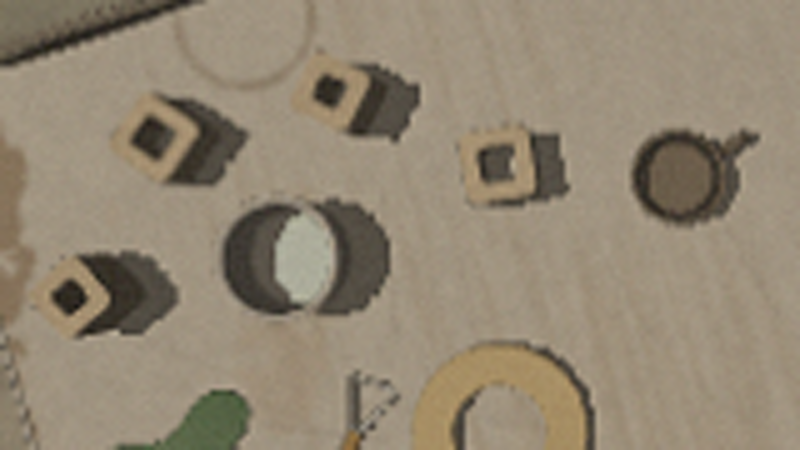

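View pics/tB.png

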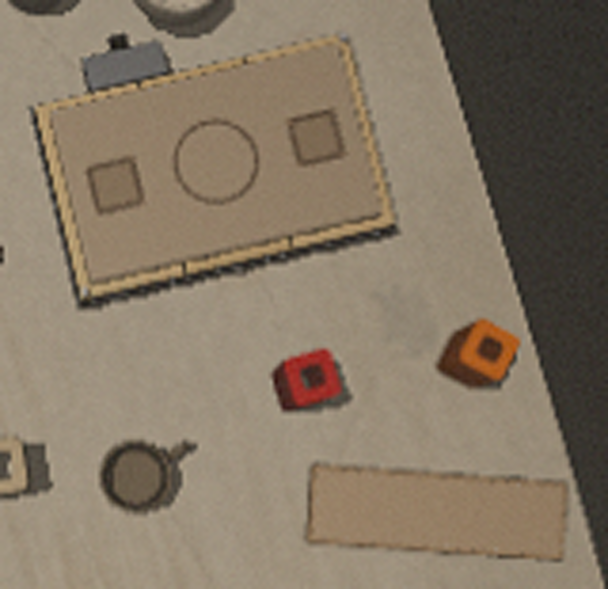

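View pics/sA.png

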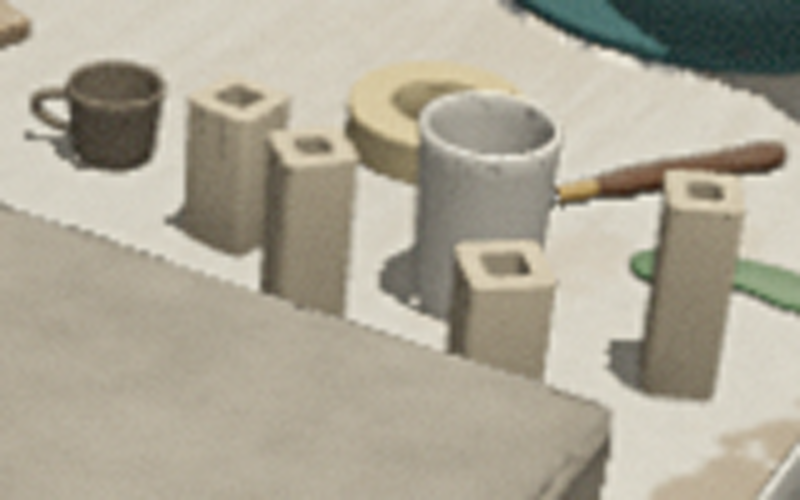

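The crops confirm it. The tall pair is at tA (73,298) and (332,93): smaller top faces, longer bodies and longer shadows, and they match the scene-crop posts at (703,280) and (310,220). The short pair is at tA (158,138) and (497,165). Red and orange stay where they are. Next I'll compute positions.

```bash
cat > h.py <<'E'
import numpy as np,cv2
from station import r,vision
def ray(n,px,z):
    c=vision.calibration(n);K=np.array([[c['fx'],0,c['cx']],[0,c['fy'],c['cy']],[0,0,1]])
    d=np.array([c['k1'],0,0,0,0.])
    u=cv2.undistortPoints(np.array(px,float).reshape(-1,1,2),K,d).reshape(-1,2)
    V=c['view'];R=V[:3,:3];o=-R.T@V[:3,3]
    w=np.c_[u,np.ones(len(u))]@R
    return o+w*((z-o[2])/w[:,2])[:,None]
def orig(p,o,s): return (np.array(p,float)+.5)/s-.5+np.array(o)
def proj(n,P):
    c=vision.calibration(n);K=np.array([[c['fx'],0,c['cx']],[0,c['fy'],c['cy']],[0,0,1]])
    V=c['view'];return cv2.projectPoints(np.array(P,float),cv2.Rodrigues(V[:3,:3])[0],V[:3,3],K,np.array([c['k1'],0,0,0,0.]))[0].reshape(-1,2)
def go(x,y,z,yaw):
    s=r.state();p=s['eef_pos'];a=s['tcp_rot'];Y=a[2]
    from scipy.spatial.transform import Rotation as Q
    R=Q.from_euler('xyz',a);D=Q.from_euler('xyz',[np.pi,0,yaw])
    print('xyz cm',np.round(R.inv().apply(np.array([x,y,z])-p)*100,2),'ang',np.round((R.inv()*D).as_rotvec(),3),'| at',np.round(p,4),np.round(a,3),'t',s['time_s'],'w',s['width'])
E
python3 - <<'E'
from h import *
A=lambda p,z:ray('top',orig(p,(155,210),5),z)
B=lambda p,z:ray('top',orig(p,(255,120),3.8),z)
def yaws(P): 
    return [round(float(np.degrees(np.arctan2(*(P[(i+1)%4]-P[i])[1::-1]))),1) for i in range(4)],np.linalg.norm(np.roll(P,-1,0)-P,axis=1).round(3)
for n,c in(('t1',[(37,300),(73,258),(110,298),(72,337)]),('t2',[(315,53),(372,73),(350,133),(293,107)])):
    P=A(c,.1);print(n,P.mean(0).round(4),*yaws(P))
for n,c in(('s1',[(114,142),(155,93),(200,140),(162,184)]),('s2',[(460,137),(525,125),(535,195),(470,205)])): print(n,A(c,.076).mean(0).round(4))
print('beaker',A([(281,257)],.094)); m=A([(680,177),(757,133)],.042);print('mug',m,np.degrees(np.arctan2(*(m[1]-m[0])[1::-1])))
H=B([(216,162),(116,185),(316,137)],.054);print('hearth',H,np.degrees(np.arctan2(*(H[1]-H[2])[1::-1])),np.linalg.norm(H[1]-H[2]))
P=B([(314,463),(567,482),(562,560),(306,542)],.014);print('shelf',P.mean(0),*yaws(P))
E
```

```text
t1 [0.3662 0.2598 0.1   ] [-41.9, -137.4, 134.5, 43.3] [0.029 0.029 0.029 0.027]
t2 [0.4717 0.1218 0.1   ] [-110.3, 159.0, 64.6, -23.0] [0.032 0.033 0.033 0.03 ]
s1 [0.449  0.2184 0.076 ]
s2 [0.4322 0.0377 0.076 ]
beaker [[0.3860523  0.15067257 0.094     ]]
mug [[ 0.4248044  -0.05910491  0.042     ]
 [ 0.44777472 -0.10127206  0.042     ]] -61.42090772898362
hearth [[ 0.64768774 -0.12024657  0.054     ]
 [ 0.63237179 -0.04847088  0.054     ]
 [ 0.66469138 -0.19248602  0.054     ]] 102.64864072540799 0.14759713882648676
shelf [ 0.39475742 -0.27879559  0.014     ] [-95.5, 174.6, 84.6, -7.2] [0.187 0.057 0.189 0.058]
```

```bash
python3 -c "
from h import *
go(.386,.1507,.21,1.83)"
```

```text
xyz cm [-3.427e+01 -3.918e+01  3.000e-02] ang [-1.000e-03  0.000e+00  1.087e+00] | at [0.1393 0.6091 0.21  ] [-3.141  0.     2.917] t 0.2 w 0.0854261667038394
```

Call:
{"name": "carry_out", "arguments": {"increments": [{"xyz": [-2.28,-2.61,0],"angular": [0,0,0],"claw": 1},{"xyz": [-4.57,-5.22,0],"angular": [0,0,0],"claw": 1},{"xyz": [-6.85,-7.84,0],"angular": [0,0,0],"claw": 1},{"xyz": [-9.14,-10.45,0],"angular": [0,0,0],"claw": 1},{"xyz": [-11.42,-13.06,0],"angular": [0,0,0],"claw": 1}]}}

```text
time_s: 0.62
eef_pos: [0.222, 0.4548, 0.2102]
tcp_rot: [-3.141, -0.0, 2.917]
wrist_force: [0.6, 1.1, 0.6]
width: 0.0851
grip_force: 0.0
```

Call:
{"name": "carry_out", "arguments": {"increments": [{"xyz": [-2.28,-2.61,0],"angular": [0,0,0],"claw": 1},{"xyz": [-4.57,-5.22,0],"angular": [0,0,0],"claw": 1},{"xyz": [-6.85,-7.84,0],"angular": [0,0,0],"claw": 1},{"xyz": [-9.14,-10.45,0],"angular": [0,0,0],"claw": 1},{"xyz": [-11.42,-13.06,0],"angular": [0,0,0],"claw": 1}]}}

```text
time_s: 1.03
eef_pos: [0.3042, 0.3021, 0.2104]
tcp_rot: [3.141, -0.0, 2.917]
wrist_force: [0.5, 0.3, 0.6]
width: 0.0853
grip_force: 0.0
```

Call:
{"name": "carry_out", "arguments": {"increments": [{"xyz": [-2.28,-2.61,0],"angular": [0,0,0],"claw": 1},{"xyz": [-4.57,-5.22,0],"angular": [0,0,0],"claw": 1},{"xyz": [-6.85,-7.84,0],"angular": [0,0,0],"claw": 1},{"xyz": [-9.14,-10.45,0],"angular": [0,0,0],"claw": 1},{"xyz": [-11.42,-13.06,0],"angular": [0,0,0],"claw": 1}]}}

```text
time_s: 1.45
eef_pos: [0.3864, 0.1493, 0.2106]
tcp_rot: [3.141, 0.0, 2.917]
wrist_force: [0.7, 0.8, 1.0]
width: 0.0855
grip_force: 0.0
```

Call:
{"name": "carry_out", "arguments": {"increments": [{"xyz": [0,0,0],"angular": [0,0,0.11],"claw": 1},{"xyz": [0,0,0],"angular": [0,0,0.22],"claw": 1},{"xyz": [0,0,0],"angular": [0,0,0.33],"claw": 1},{"xyz": [0,0,0],"angular": [0,0,0.44],"claw": 1},{"xyz": [0,0,0],"angular": [0,0,0.544],"claw": 1}]}}

```text
time_s: 1.87
eef_pos: [0.3859, 0.1509, 0.2104]
tcp_rot: [-3.142, 0.0, 2.367]
wrist_force: [0.1, -0.7, 0.7]
width: 0.0852
grip_force: 0.0
```

Call:
{"name": "carry_out", "arguments": {"increments": [{"xyz": [0,0,0],"angular": [0,0,0.11],"claw": 1},{"xyz": [0,0,0],"angular": [0,0,0.22],"claw": 1},{"xyz": [0,0,0],"angular": [0,0,0.33],"claw": 1},{"xyz": [0,0,0],"angular": [0,0,0.44],"claw": 1},{"xyz": [0,0,0],"angular": [0,0,0.544],"claw": 1}]}}

```text
time_s: 2.28
eef_pos: [0.3859, 0.1509, 0.2104]
tcp_rot: [-3.142, 0.0, 1.823]
wrist_force: [0.1, -0.2, -1.1]
width: 0.0856
grip_force: 0.0
```

```bash
python3 -c "
from h import *
go(.386,.1507,.21,1.83)
print(proj('top',[[.386,.1507,.094]]))
t=vision.grab_frame('top')[:,:,::-1]; s=vision.grab_frame('scene')[:,:,::-1]
a=cv2.resize(t[190:300,155:315],(800,550),interpolation=cv2.INTER_CUBIC)
cv2.imwrite('pics/g1.png',np.hstack([a[:,:400], cv2.resize(s[90:280,300:440],(400,550),interpolation=cv2.INTER_CUBIC)]))
"
```

```text
xyz cm [-0.02  0.01  0.04] ang [-0.     0.    -0.007] | at [0.3859 0.1509 0.2104] [-3.142  0.     1.823] t 2.2833 w 0.08555518090839494
[[210.78985338 261.0202207 ]]
```

Call:
{"name": "carry_out", "arguments": {"increments": [{"xyz": [0,0,2.5],"angular": [0,0,0],"claw": 1},{"xyz": [0,0,5],"angular": [0,0,0],"claw": 1},{"xyz": [0,0,7.5],"angular": [0,0,0],"claw": 1},{"xyz": [0,0,9],"angular": [0,0,0],"claw": 1},{"xyz": [0,0,10.5],"angular": [0,0,0],"claw": 1}]}}

```text
time_s: 2.8
eef_pos: [0.3856, 0.1507, 0.1043]
tcp_rot: [-3.141, 0.0, 1.833]
wrist_force: [0.3, 0.7, -0.8]
width: 0.0855
grip_force: 0.0
```

```bash
python3 -c "
from h import *
t=vision.grab_frame('top')[:,:,::-1]; s=vision.grab_frame('scene')[:,:,::-1]
a=cv2.resize(t[190:300,155:265],(400,400),interpolation=cv2.INTER_CUBIC)
cv2.imwrite('pics/g1.png',np.hstack([a, cv2.resize(s[140:280,300:440],(400,400),interpolation=cv2.INTER_CUBIC)]))
"
```

```text
(no output)
```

View pics/g1.png

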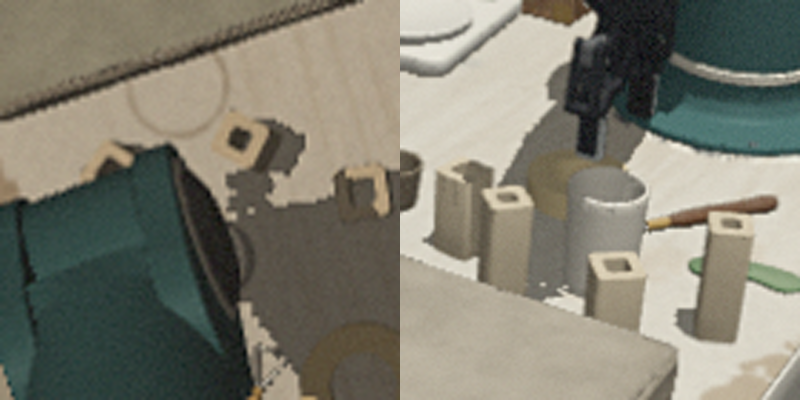

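The view shows the gripper above the beaker, with finger tips near (590,155) and (640,115). I'll check that against the projection.

```bash
python3 -c "
from h import *
s=r.state();p=s['eef_pos'];print(p)
d=np.array([np.cos(.262),np.sin(.262),0])
for z in (.104,.117):
  P=[[.3856+k*d[0],.1507+k*d[1],z] for k in (-.05,-.0425,0,.0425,.05)]
  print(((proj('scene',P)-[300,140])*400/140+[400,0]).round())
print(((proj('scene',[[.386,.1507,.094]])-[300,140])*400/140+[400,0]).round())
"
```

```text
[0.38490121 0.15031536 0.10382498]
[[639. 151.]
 [635. 155.]
 [613. 175.]
 [589. 196.]
 [584. 199.]]
[[641. 137.]
 [637. 141.]
 [614. 160.]
 [590. 181.]
 [586. 185.]]
[[611. 186.]]
```

Call:
{"name": "carry_out", "arguments": {"increments": [{"xyz": [0,0,1.5],"angular": [0,0,0],"claw": 1},{"xyz": [0,0,3],"angular": [0,0,0],"claw": 1},{"xyz": [0,0,4.5],"angular": [0,0,0],"claw": 1},{"xyz": [0,0,6.2],"angular": [0,0,0],"claw": 1},{"xyz": [0,0,6.2],"angular": [0,0,0],"claw": 1}]}}

```text
time_s: 3.32
eef_pos: [0.3852, 0.1507, 0.0423]
tcp_rot: [-3.139, 0.001, 1.831]
wrist_force: [-2.1, -0.2, -0.3]
width: 0.0854
grip_force: 0.0
```

```bash
python3 -c "
from h import *
s=vision.grab_frame('scene')[:,:,::-1]
cv2.imwrite('pics/g2.png',cv2.resize(s[150:290,300:440],(600,600),interpolation=cv2.INTER_CUBIC))
st=r.state();print(st['eef_pos'],st['wrist_force'])
"
```

```text
[0.38563667 0.15072492 0.04339474] [0.43208093 0.4276528  0.30590309]
```

View pics/g2.png

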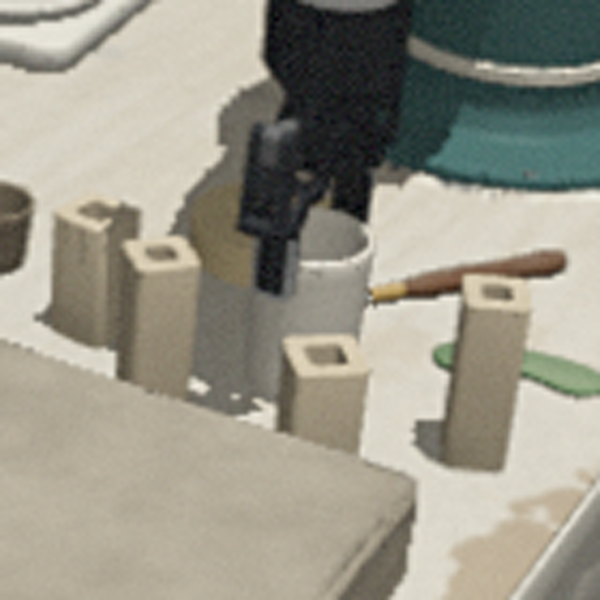

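The fingers straddle the beaker, with the near tip at (273,297), about 20 mm below the rim. Closing now.

Call:
{"name": "carry_out", "arguments": {"increments": [{"xyz": [0,0,0],"angular": [0,0,0],"claw": -0.5},{"xyz": [0,0,0],"angular": [0,0,0],"claw": -0.5},{"xyz": [0,0,0],"angular": [0,0,0],"claw": -0.5},{"xyz": [0,0,0],"angular": [0,0,0],"claw": -0.5},{"xyz": [0,0,0],"angular": [0,0,0],"claw": -0.5}], "squeeze": 40}}

```text
time_s: 3.78
eef_pos: [0.3868, 0.1514, 0.0449]
tcp_rot: [3.14, -0.001, 1.829]
wrist_force: [-2.1, -2.3, 13.9]
width: 0.0641
grip_force: 40.2
```

Call:
{"name": "carry_out", "arguments": {"increments": [{"xyz": [0,0,-0.5],"angular": [0,0,0],"claw": -0.5},{"xyz": [0,0,-2],"angular": [0,0,0],"claw": -0.5},{"xyz": [0,0,-5],"angular": [0,0,0],"claw": -0.5},{"xyz": [0,0,-8.5],"angular": [0,0,0],"claw": -0.5},{"xyz": [0,0,-12],"angular": [0,0,0],"claw": -0.5}]}}

```text
time_s: 4.2
eef_pos: [0.3856, 0.1503, 0.1656]
tcp_rot: [-3.142, 0.001, 1.829]
wrist_force: [1.8, 0.6, -1.1]
width: 0.0642
grip_force: 45.1
```

```bash
python3 -c "
from h import *
go(.648,-.1203,.18,1.7916)"
```

```text
xyz cm [-32.86  18.47  -1.42] ang [-0.     0.001  0.037] | at [0.3856 0.1503 0.1656] [-3.142e+00  1.000e-03  1.829e+00] t 4.2 w 0.06423368297431842
```

Call:
{"name": "carry_out", "arguments": {"increments": [{"xyz": [-2.5,1.4,-1.4],"angular": [0,0,0],"claw": -0.5},{"xyz": [-5.5,3.1,-1.4],"angular": [0,0,0],"claw": -0.5},{"xyz": [-9,5.06,-1.4],"angular": [0,0,0],"claw": -0.5},{"xyz": [-12.5,7.03,-1.4],"angular": [0,0,0],"claw": -0.5},{"xyz": [-16,9,-1.4],"angular": [0,0,0],"claw": -0.5}]}}

```text
time_s: 4.62
eef_pos: [0.5149, 0.0178, 0.1788]
tcp_rot: [3.14, -0.0, 1.83]
wrist_force: [0.9, 2.0, -1.2]
width: 0.0642
grip_force: 45.1
```

Call:
{"name": "carry_out", "arguments": {"increments": [{"xyz": [-3.5,1.97,0],"angular": [0,0,0.01],"claw": -0.5},{"xyz": [-7,3.93,0],"angular": [0,0,0.02],"claw": -0.5},{"xyz": [-10.5,5.9,0],"angular": [0,0,0.03],"claw": -0.5},{"xyz": [-14,7.87,0],"angular": [0,0,0.037],"claw": -0.5},{"xyz": [-16.86,9.47,0],"angular": [0,0,0.037],"claw": -0.5}]}}

```text
time_s: 5.03
eef_pos: [0.6497, -0.122, 0.1785]
tcp_rot: [3.141, 0.001, 1.791]
wrist_force: [-0.0, 0.2, 0.3]
width: 0.064
grip_force: 45.1
```

Call:
{"name": "carry_out", "arguments": {"increments": [{"xyz": [0,0,0],"angular": [0,0,0],"claw": -0.5},{"xyz": [0,0,2],"angular": [0,0,0],"claw": -0.5},{"xyz": [0,0,3.5],"angular": [0,0,0],"claw": -0.5},{"xyz": [0,0,5],"angular": [0,0,0],"claw": -0.5},{"xyz": [0,0,5],"angular": [0,0,0],"claw": -0.5}]}}

```text
time_s: 5.45
eef_pos: [0.647, -0.1191, 0.1257]
tcp_rot: [-3.138, -0.001, 1.792]
wrist_force: [-0.7, 0.5, -1.8]
width: 0.0641
grip_force: 45.2
```

```bash
python3 -c "
from h import *
vision.grab_frame('top')
go(.648,-.1203,.0985,1.7916)"
```

```text
xyz cm [-0.11  0.01  2.88] ang [-0.002 -0.     0.001] | at [ 0.6477 -0.1193  0.1273] [-3.14  -0.     1.792] t 5.5 w 0.06409702998475246
```

Lowering gently, then checking for contact.

Call:
{"name": "carry_out", "arguments": {"increments": [{"xyz": [-0.08,0,1],"angular": [0,0,0],"claw": -0.5},{"xyz": [-0.08,0,1.8],"angular": [0,0,0],"claw": -0.5},{"xyz": [-0.08,0,2.4],"angular": [0,0,0],"claw": -0.5},{"xyz": [-0.08,0,2.6],"angular": [0,0,0],"claw": -0.5},{"xyz": [-0.08,0,2.6],"angular": [0,0,0],"claw": -0.5}]}}

```text
time_s: 5.92
eef_pos: [0.6483, -0.1204, 0.1009]
tcp_rot: [-3.141, -0.0, 1.792]
wrist_force: [-0.0, -0.4, -1.1]
width: 0.0643
grip_force: 45.3
```

Call:
{"name": "carry_out", "arguments": {"increments": [{"xyz": [0,0,0.1],"angular": [0,0,0],"claw": -0.5},{"xyz": [0,0,0.15],"angular": [0,0,0],"claw": -0.5},{"xyz": [0,0,0.15],"angular": [0,0,0],"claw": -0.5}]}}

```text
time_s: 6.17
eef_pos: [0.6487, -0.1205, 0.1001]
tcp_rot: [3.141, 0.0, 1.792]
wrist_force: [-0.6, -0.4, -1.5]
width: 0.0641
grip_force: 45.3
```

Call:
{"name": "carry_out", "arguments": {"increments": [{"xyz": [0,0,0.1],"angular": [0,0,0],"claw": -0.5},{"xyz": [0,0,0.2],"angular": [0,0,0],"claw": -0.5},{"xyz": [0,0,0.2],"angular": [0,0,0],"claw": -0.5}]}}

```text
time_s: 6.42
eef_pos: [0.649, -0.1207, 0.0991]
tcp_rot: [3.14, 0.0, 1.792]
wrist_force: [-2.5, 1.3, 11.4]
width: 0.0642
grip_force: 46.5
```

Call:
{"name": "carry_out", "arguments": {"increments": [{"xyz": [0,0,0.1],"angular": [0,0,0],"claw": -0.5},{"xyz": [0,0,0.1],"angular": [0,0,0],"claw": -0.5}]}}

```text
time_s: 6.58
eef_pos: [0.6492, -0.1208, 0.099]
tcp_rot: [3.14, 0.0, 1.792]
wrist_force: [-6.5, 2.9, 24.2]
width: 0.0643
grip_force: 47.8
```

Call:
{"name": "carry_out", "arguments": {"increments": [{"xyz": [0,0,-0.3],"angular": [0,0,0],"claw": 1},{"xyz": [0,0,-0.3],"angular": [0,0,0],"claw": 1},{"xyz": [0,0,-0.3],"angular": [0,0,0],"claw": 1},{"xyz": [0,0,-0.3],"angular": [0,0,0],"claw": 1},{"xyz": [0,0,-2],"angular": [0,0,0],"claw": 1}]}}

```text
time_s: 7.0
eef_pos: [0.647, -0.1199, 0.1141]
tcp_rot: [-3.137, -0.001, 1.792]
wrist_force: [0.0, 0.8, -0.5]
width: 0.0855
grip_force: 0.0
```

Call:
{"name": "carry_out", "arguments": {"increments": [{"xyz": [0,0,-2.5],"angular": [0,0,0],"claw": 1},{"xyz": [0,0,-5.5],"angular": [0,0,0],"claw": 1},{"xyz": [0,0,-9],"angular": [0,0,0],"claw": 1},{"xyz": [0,0,-12],"angular": [0,0,0],"claw": 1},{"xyz": [0,0,-12],"angular": [0,0,0],"claw": 1}]}}

```text
time_s: 7.42
eef_pos: [0.6506, -0.1213, 0.243]
tcp_rot: [3.134, 0.003, 1.792]
wrist_force: [0.7, -0.5, -0.2]
width: 0.0852
grip_force: 0.0
```

```bash
python3 -c "
from h import *
go(.4717,.1218,.24,1.18)"
```

```text
xyz cm [ 27.64 -12.14   0.14] ang [0.008 0.    0.612] | at [ 0.6506 -0.1213  0.243 ] [3.134e+00 3.000e-03 1.792e+00] t 7.4167 w 0.08516037782804847
```

Call:
{"name": "carry_out", "arguments": {"increments": [{"xyz": [3,-1.3,0],"angular": [0,0,0],"claw": 1},{"xyz": [6.5,-2.8,0],"angular": [0,0,0],"claw": 1},{"xyz": [10,-4.3,0],"angular": [0,0,0],"claw": 1},{"xyz": [13.5,-5.8,0],"angular": [0,0,0],"claw": 0.4},{"xyz": [17,-7.3,0],"angular": [0,0,0],"claw": 0.4}]}}

```text
time_s: 7.83
eef_pos: [0.5387, 0.0306, 0.2364]
tcp_rot: [-3.141, 0.0, 1.792]
wrist_force: [0.2, 1.2, 0.1]
width: 0.0638
grip_force: 0.0
```

Call:
{"name": "carry_out", "arguments": {"increments": [{"xyz": [3.5,-1.5,0],"angular": [0,0,0.12],"claw": 0.4},{"xyz": [7,-3.1,0],"angular": [0,0,0.24],"claw": 0.4},{"xyz": [9,-4,0],"angular": [0,0,0.36],"claw": 0.4},{"xyz": [10.5,-4.6,0],"angular": [0,0,0.48],"claw": 0.4},{"xyz": [10.5,-4.6,0],"angular": [0,0,0.6],"claw": 0.4}]}}

```text
time_s: 8.25
eef_pos: [0.47, 0.1253, 0.2366]
tcp_rot: [-3.14, -0.001, 1.223]
wrist_force: [-0.4, 0.5, 0.1]
width: 0.0597
grip_force: 0.0
```

```bash
python3 -c "
from h import *
t=vision.grab_frame('top')[:,:,::-1]
vision.grab_frame('top')
vision.grab_frame('top')
go(.4717,.1218,.12,1.18)
cv2.imwrite('pics/b1.png',cv2.resize(t[100:260,180:380],(800,640))[:600])
"
```

```text
xyz cm [-0.02 -0.05 11.68] ang [0.    0.    0.048] | at [0.4722 0.1219 0.2368] [3.141 0.    1.228] t 8.4 w 0.05992476172092494
```

View pics/b1.png

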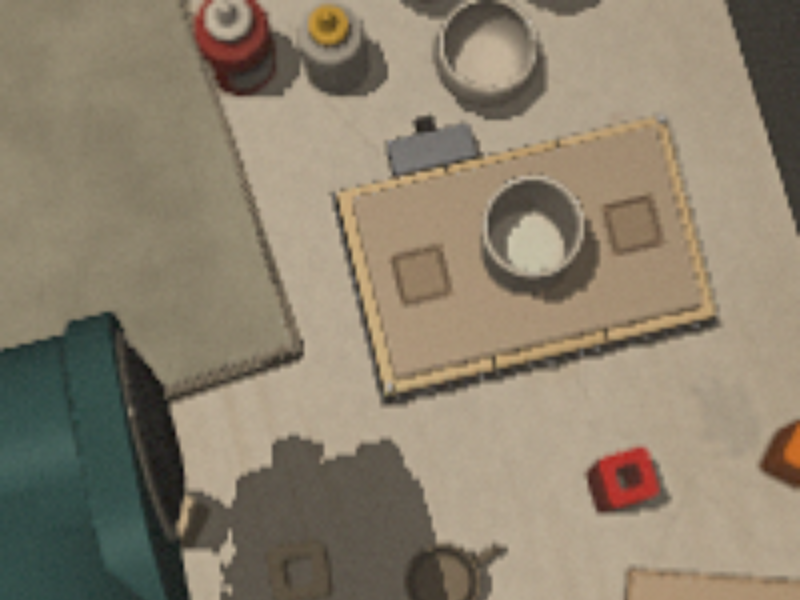

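The beaker stands on the ring, with its rim centre at (533,228) in the 4x crop. I'll check that number while descending onto tall post 2.

```bash
python3 -c "
from h import *
print(ray('top',orig([(533.5,228)],(180,100),4),.148))"
```

```text
[[ 0.64543272 -0.11877932  0.148     ]]
```

Call:
{"name": "carry_out", "arguments": {"increments": [{"xyz": [0,0,2.5],"angular": [0,0,0.04],"claw": 0.4},{"xyz": [0,0,5.5],"angular": [0,0,0.04],"claw": 0.4},{"xyz": [0,0,8.5],"angular": [0,0,0.04],"claw": 0.4},{"xyz": [0,0,10.5],"angular": [0,0,0.04],"claw": 0.4},{"xyz": [0,0,12],"angular": [0,0,0.04],"claw": 0.4}]}}

```text
time_s: 8.82
eef_pos: [0.4718, 0.1205, 0.1148]
tcp_rot: [-3.141, 0.002, 1.188]
wrist_force: [1.4, 0.3, -0.1]
width: 0.0599
grip_force: 0.0
```

Call:
{"name": "carry_out", "arguments": {"increments": [{"xyz": [-0.02,-0.04,1.5],"angular": [0,0,0],"claw": 0.4},{"xyz": [-0.02,-0.04,3.5],"angular": [0,0,0],"claw": 0.4},{"xyz": [-0.02,-0.04,5.2],"angular": [0,0,0],"claw": 0.4},{"xyz": [-0.02,-0.04,6.5],"angular": [0,0,0],"claw": 0.4},{"xyz": [-0.02,-0.04,6.5],"angular": [0,0,0],"claw": 0.4}]}}

```text
time_s: 9.23
eef_pos: [0.4709, 0.1204, 0.0497]
tcp_rot: [-3.14, 0.003, 1.188]
wrist_force: [-0.2, -0.9, 0.2]
width: 0.0598
grip_force: 0.0
```

```bash
python3 -c "
from h import *
s=vision.grab_frame('scene')[:,:,::-1]
cv2.imwrite('pics/g3.png',cv2.resize(s[150:290,300:440],(600,600),interpolation=cv2.INTER_CUBIC))
vision.grab_frame('top')
go(.4717,.1218,.055,1.18);print(r.state()['wrist_force'])
"
```

```text
xyz cm [ 0.07 -0.06 -0.31] ang [-0.     0.001  0.006] | at [0.472  0.1209 0.0519] [-3.141e+00  1.000e-03  1.186e+00] t 9.3333 w 0.059609239742467963
[-0.01082353  0.06358222  0.58482505]
```

View pics/g3.png

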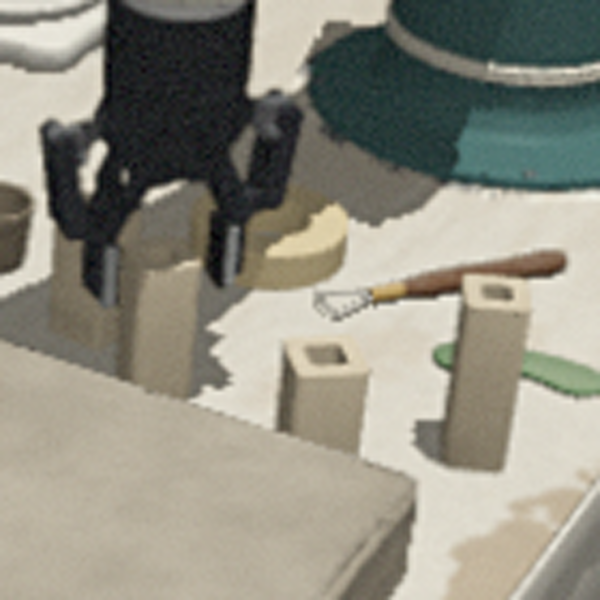

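The fingers at (105,280) and (225,260) straddle the tall post, centre (160,290). The beaker is within 3 mm. Gripping the post.

Call:
{"name": "carry_out", "arguments": {"increments": [{"xyz": [0,0,0],"angular": [0,0,0],"claw": -0.8},{"xyz": [0,0,0],"angular": [0,0,0],"claw": -0.8},{"xyz": [0,0,0],"angular": [0,0,0],"claw": -0.8},{"xyz": [0,0,0],"angular": [0,0,0],"claw": -0.8},{"xyz": [0,0,0],"angular": [0,0,0],"claw": -0.8}], "squeeze": 40}}

```text
time_s: 9.75
eef_pos: [0.4726, 0.1218, 0.053]
tcp_rot: [3.14, -0.001, 1.185]
wrist_force: [0.1, -0.6, 6.2]
width: 0.0345
grip_force: 38.0
```

Call:
{"name": "carry_out", "arguments": {"increments": [{"xyz": [0,0,-0.5],"angular": [0,0,0],"claw": -0.8},{"xyz": [0,0,-3],"angular": [0,0,0],"claw": -0.8},{"xyz": [0,0,-6.5],"angular": [0,0,0],"claw": -0.8},{"xyz": [0,0,-10],"angular": [0,0,0],"claw": -0.8},{"xyz": [0,0,-13],"angular": [0,0,0],"claw": -0.8}]}}

```text
time_s: 10.17
eef_pos: [0.4717, 0.1214, 0.1846]
tcp_rot: [3.141, -0.001, 1.184]
wrist_force: [1.0, 0.5, -2.0]
width: 0.0346
grip_force: 39.0
```

```bash
python3 -c "
from h import *
vision.grab_frame('top');vision.grab_frame('top')
go(.6318,-.0481,.18,1.7916)"
```

```text
xyz cm [-9.84 21.06  0.71] ang [ 0.006 -0.004 -0.607] | at [0.4737 0.1223 0.1867] [ 3.137 -0.006  1.185] t 10.2667 w 0.03448578656542143
```

Call:
{"name": "carry_out", "arguments": {"increments": [{"xyz": [-1.2,2.6,0],"angular": [0,0,0],"claw": -0.8},{"xyz": [-2.6,5.6,0],"angular": [0,0,0],"claw": -0.8},{"xyz": [-4.1,8.8,0],"angular": [0,0,0],"claw": -0.8},{"xyz": [-5.6,12,0],"angular": [0,0,0],"claw": -0.8},{"xyz": [-7,15,0],"angular": [0,0,0],"claw": -0.8}]}}

```text
time_s: 10.68
eef_pos: [0.585, -0.0011, 0.1819]
tcp_rot: [-3.141, 0.0, 1.185]
wrist_force: [-0.0, 0.2, -1.3]
width: 0.0342
grip_force: 39.0
```

Call:
{"name": "carry_out", "arguments": {"increments": [{"xyz": [-1.2,2.6,0],"angular": [0,0,-0.1],"claw": -0.8},{"xyz": [-2.4,5,0],"angular": [0,0,-0.22],"claw": -0.8},{"xyz": [-2.84,6.06,0],"angular": [0,0,-0.34],"claw": -0.8},{"xyz": [-2.84,6.06,0],"angular": [0,0,-0.46],"claw": -0.8},{"xyz": [-2.84,6.06,0],"angular": [0,0,-0.58],"claw": -0.8}]}}

```text
time_s: 11.1
eef_pos: [0.6296, -0.0499, 0.1814]
tcp_rot: [-3.14, 0.0, 1.769]
wrist_force: [0.4, -0.0, -1.0]
width: 0.0342
grip_force: 39.1
```

Call:
{"name": "carry_out", "arguments": {"increments": [{"xyz": [0,0,1.5],"angular": [0,0,-0.027],"claw": -0.8},{"xyz": [0,0,3],"angular": [0,0,-0.027],"claw": -0.8},{"xyz": [0,0,4.5],"angular": [0,0,-0.027],"claw": -0.8},{"xyz": [0,0,5],"angular": [0,0,-0.027],"claw": -0.8},{"xyz": [0,0,5],"angular": [0,0,-0.027],"claw": -0.8}]}}

```text
time_s: 11.52
eef_pos: [0.6288, -0.0487, 0.1307]
tcp_rot: [-3.139, -0.0, 1.791]
wrist_force: [1.0, -0.4, -0.6]
width: 0.0342
grip_force: 39.0
```

```bash
python3 -c "
from h import *
vision.grab_frame('top');vision.grab_frame('top')
go(.6318,-.0481,.107,1.7916)"
```

```text
xyz cm [0.03 0.21 2.55] ang [ 0.  0. -0.] | at [ 0.6298 -0.0488  0.1325] [3.141 0.    1.791] t 11.6167 w 0.03452318446607743
```

Call:
{"name": "carry_out", "arguments": {"increments": [{"xyz": [0.03,0.2,0.9],"angular": [0,0,0],"claw": -0.8},{"xyz": [0.03,0.2,1.7],"angular": [0,0,0],"claw": -0.8},{"xyz": [0.03,0.2,2.3],"angular": [0,0,0],"claw": -0.8},{"xyz": [0.03,0.2,2.3],"angular": [0,0,0],"claw": -0.8},{"xyz": [0.03,0.2,2.3],"angular": [0,0,0],"claw": -0.8}]}}

```text
time_s: 12.03
eef_pos: [0.6313, -0.0481, 0.1085]
tcp_rot: [-3.141, 0.0, 1.791]
wrist_force: [0.2, 0.1, -1.4]
width: 0.0342
grip_force: 39.1
```

Call:
{"name": "carry_out", "arguments": {"increments": [{"xyz": [0,0,0.1],"angular": [0,0,0],"claw": -0.8},{"xyz": [0,0,0.2],"angular": [0,0,0],"claw": -0.8},{"xyz": [0,0,0.2],"angular": [0,0,0],"claw": -0.8}]}}

```text
time_s: 12.28
eef_pos: [0.6317, -0.0481, 0.1071]
tcp_rot: [3.141, 0.0, 1.791]
wrist_force: [0.1, -0.8, -1.0]
width: 0.0342
grip_force: 39.1
```

Call:
{"name": "carry_out", "arguments": {"increments": [{"xyz": [0,0,0.1],"angular": [0,0,0],"claw": -0.8},{"xyz": [0,0,0.2],"angular": [0,0,0],"claw": -0.8},{"xyz": [0,0,0.2],"angular": [0,0,0],"claw": -0.8}]}}

```text
time_s: 12.53
eef_pos: [0.6328, -0.0477, 0.1065]
tcp_rot: [3.139, -0.0, 1.792]
wrist_force: [0.4, 3.5, 14.7]
width: 0.0338
grip_force: 37.5
```

Call:
{"name": "carry_out", "arguments": {"increments": [{"xyz": [0,0,-0.2],"angular": [0,0,0],"claw": 0.4},{"xyz": [0,0,-0.2],"angular": [0,0,0],"claw": 0.4},{"xyz": [0,0,-0.2],"angular": [0,0,0],"claw": 0.4},{"xyz": [0,0,-0.2],"angular": [0,0,0],"claw": 0.4},{"xyz": [0,0,-2],"angular": [0,0,0],"claw": 0.4}]}}

```text
time_s: 12.95
eef_pos: [0.6299, -0.0479, 0.1222]
tcp_rot: [-3.137, -0.001, 1.791]
wrist_force: [-0.9, 0.4, -0.4]
width: 0.0596
grip_force: 0.0
```

Call:
{"name": "carry_out", "arguments": {"increments": [{"xyz": [0,0,-2.5],"angular": [0,0,0],"claw": 0.4},{"xyz": [0,0,-5.5],"angular": [0,0,0],"claw": 0.4},{"xyz": [0,0,-9],"angular": [0,0,0],"claw": 0.4},{"xyz": [0,0,-11],"angular": [0,0,0],"claw": 0.4},{"xyz": [0,0,-11],"angular": [0,0,0],"claw": 0.4}]}}

```text
time_s: 13.37
eef_pos: [0.6333, -0.0485, 0.2396]
tcp_rot: [3.136, 0.001, 1.791]
wrist_force: [1.0, 0.5, 0.7]
width: 0.0597
grip_force: 0.0
```

```bash
python3 -c "
from h import *
vision.grab_frame('top');vision.grab_frame('top');vision.grab_frame('top')
go(.3662,.2598,.22,2.349)"
```

```text
xyz cm [ 35.83 -19.13   1.45] ang [-0.001 -0.    -0.558] | at [ 0.6313 -0.048   0.2344] [-3.141 -0.     1.791] t 13.5167 w 0.05983398654026833
```

Call:
{"name": "carry_out", "arguments": {"increments": [{"xyz": [2.9,-1.53,0],"angular": [0,0,0],"claw": 0.4},{"xyz": [6.2,-3.31,0],"angular": [0,0,0],"claw": 0.4},{"xyz": [9.6,-5.13,0],"angular": [0,0,0],"claw": 0.4},{"xyz": [13,-6.94,0],"angular": [0,0,0],"claw": 0.4},{"xyz": [16.4,-8.76,0],"angular": [0,0,0],"claw": 0.4}]}}

```text
time_s: 13.93
eef_pos: [0.5082, 0.0938, 0.2336]
tcp_rot: [-3.14, 0.001, 1.791]
wrist_force: [1.1, 1.4, 0.2]
width: 0.06
grip_force: 0.0
```

Call:
{"name": "carry_out", "arguments": {"increments": [{"xyz": [3.4,-1.82,0],"angular": [0,0,0],"claw": 0.4},{"xyz": [6.8,-3.63,0],"angular": [0,0,0],"claw": 0.4},{"xyz": [10.2,-5.45,0],"angular": [0,0,0],"claw": 0.4},{"xyz": [13.6,-7.26,0],"angular": [0,0,0],"claw": 0.4},{"xyz": [17,-9.08,0],"angular": [0,0,0],"claw": 0.4}]}}

```text
time_s: 14.35
eef_pos: [0.3825, 0.2397, 0.234]
tcp_rot: [-3.14, 0.001, 1.791]
wrist_force: [1.5, 0.9, 0.8]
width: 0.0601
grip_force: 0.0
```

Call:
{"name": "carry_out", "arguments": {"increments": [{"xyz": [2.43,-1.29,0],"angular": [0,0,-0.11],"claw": 0.4},{"xyz": [2.43,-1.29,0],"angular": [0,0,-0.22],"claw": 0.4},{"xyz": [2.43,-1.29,0],"angular": [0,0,-0.33],"claw": 0.4},{"xyz": [2.43,-1.29,0],"angular": [0,0,-0.44],"claw": 0.4},{"xyz": [2.43,-1.29,0],"angular": [0,0,-0.558],"claw": 0.4}]}}

```text
time_s: 14.77
eef_pos: [0.3659, 0.2595, 0.2338]
tcp_rot: [-3.14, 0.0, 2.355]
wrist_force: [-0.1, 0.4, 1.0]
width: 0.0595
grip_force: 0.0
```

```bash
python3 -c "
from h import *
vision.grab_frame('top');vision.grab_frame('top');vision.grab_frame('top')
go(.3662,.2598,.053,2.349)"
```

```text
xyz cm [ 0.03  0.05 18.11] ang [-0.002  0.    -0.003] | at [0.3662 0.2595 0.2341] [-3.14   0.     2.346] t 14.9167 w 0.059523621242660564
```

Call:
{"name": "carry_out", "arguments": {"increments": [{"xyz": [0,0,2.5],"angular": [0,0,0],"claw": 0.4},{"xyz": [0,0,5.5],"angular": [0,0,0],"claw": 0.4},{"xyz": [0,0,8.5],"angular": [0,0,0],"claw": 0.4},{"xyz": [0,0,10.5],"angular": [0,0,0],"claw": 0.4},{"xyz": [0,0,12],"angular": [0,0,0],"claw": 0.4}]}}

```text
time_s: 15.33
eef_pos: [0.3656, 0.2589, 0.1126]
tcp_rot: [-3.139, 0.0, 2.344]
wrist_force: [0.2, 1.5, -0.2]
width: 0.0599
grip_force: 0.0
```

Call:
{"name": "carry_out", "arguments": {"increments": [{"xyz": [0,0.03,1.5],"angular": [0,0,0],"claw": 0.4},{"xyz": [0,0.03,3],"angular": [0,0,0],"claw": 0.4},{"xyz": [0,0.03,4.7],"angular": [0,0,0],"claw": 0.4},{"xyz": [0,0.03,6.1],"angular": [0,0,0],"claw": 0.4},{"xyz": [0,0.03,6.1],"angular": [0,0,0],"claw": 0.4}]}}

```text
time_s: 15.75
eef_pos: [0.3655, 0.2588, 0.0515]
tcp_rot: [-3.137, 0.0, 2.345]
wrist_force: [0.1, -0.4, -0.1]
width: 0.0599
grip_force: 0.0
```

Call:
{"name": "carry_out", "arguments": {"increments": [{"xyz": [0,0,0],"angular": [0,0,0],"claw": -0.8},{"xyz": [0,0,0],"angular": [0,0,0],"claw": -0.8},{"xyz": [0,0,0],"angular": [0,0,0],"claw": -0.8},{"xyz": [0,0,0],"angular": [0,0,0],"claw": -0.8},{"xyz": [0,0,0],"angular": [0,0,0],"claw": -0.8}]}}

```text
time_s: 16.17
eef_pos: [0.3672, 0.2604, 0.0546]
tcp_rot: [3.14, 0.0, 2.349]
wrist_force: [-0.1, 1.2, 7.0]
width: 0.0338
grip_force: 39.6
```

```bash
python3 -c "
from h import *
vision.grab_frame('top')
go(.3662,.2598,.053,2.349);s=r.state();print(s['grip_force'],s['wrist_force'])"
```

```text
xyz cm [ 0.04 -0.11  0.16] ang [ 0.001  0.    -0.   ] | at [0.3672 0.2603 0.0546] [3.14  0.    2.349] t 16.2167 w 0.034183152704677144
39.62860270868987 [ 0.04444701 -0.78900282  7.60658177]
```

Call:
{"name": "carry_out", "arguments": {"increments": [{"xyz": [0,0,-0.5],"angular": [0,0,0],"claw": -0.8},{"xyz": [0,0,-3],"angular": [0,0,0],"claw": -0.8},{"xyz": [0,0,-6.5],"angular": [0,0,0],"claw": -0.8},{"xyz": [0,0,-10],"angular": [0,0,0],"claw": -0.8},{"xyz": [0,0,-13],"angular": [0,0,0],"claw": -0.8}]}}

```text
time_s: 16.63
eef_pos: [0.3667, 0.2597, 0.1864]
tcp_rot: [3.141, 0.0, 2.349]
wrist_force: [0.7, 0.9, -2.0]
width: 0.0339
grip_force: 39.3
```

Call:
{"name": "carry_out", "arguments": {"increments": [{"xyz": [0,0,-3],"angular": [0,0,0.1],"claw": -0.8},{"xyz": [0,0,-6],"angular": [0,0,0.2],"claw": -0.8},{"xyz": [0,0,-7],"angular": [0,0,0.32],"claw": -0.8},{"xyz": [0,0,-7],"angular": [0,0,0.44],"claw": -0.8},{"xyz": [0,0,-7],"angular": [0,0,0.556],"claw": -0.8}]}}

```text
time_s: 17.05
eef_pos: [0.3668, 0.26, 0.2551]
tcp_rot: [3.14, -0.001, 1.787]
wrist_force: [-1.2, -0.1, -1.5]
width: 0.0339
grip_force: 39.3
```

```bash
python3 -c "
from h import *
vision.grab_frame('top');vision.grab_frame('top');vision.grab_frame('top')
go(.6642,-.1925,.24,1.7916);s=r.state();print(s['grip_force'],s['wrist_force'])"
```

```text
xyz cm [-50.74  18.91   1.41] ang [-0.     0.     0.005] | at [0.3665 0.2598 0.2541] [-3.142  0.     1.796] t 17.2 w 0.033879695247197424
39.29292166605592 [ 0.07989855 -0.10427406 -1.29958543]
```

Call:
{"name": "carry_out", "arguments": {"increments": [{"xyz": [-3,1.12,0],"angular": [0,0,0],"claw": -0.8},{"xyz": [-6.4,2.39,0],"angular": [0,0,0],"claw": -0.8},{"xyz": [-9.9,3.69,0],"angular": [0,0,0],"claw": -0.8},{"xyz": [-13.4,4.99,0],"angular": [0,0,0],"claw": -0.8},{"xyz": [-16.9,6.3,0],"angular": [0,0,0],"claw": -0.8}]}}

```text
time_s: 17.62
eef_pos: [0.466, 0.1073, 0.2541]
tcp_rot: [3.142, -0.0, 1.798]
wrist_force: [1.1, 1.0, -1.6]
width: 0.034
grip_force: 39.3
```

Call:
{"name": "carry_out", "arguments": {"increments": [{"xyz": [-3.5,1.3,0],"angular": [0,0,0],"claw": -0.8},{"xyz": [-7,2.61,0],"angular": [0,0,0],"claw": -0.8},{"xyz": [-10.5,3.91,0],"angular": [0,0,0],"claw": -0.8},{"xyz": [-14,5.22,0],"angular": [0,0,0],"claw": -0.8},{"xyz": [-17.5,6.52,0],"angular": [0,0,0],"claw": -0.8}]}}

```text
time_s: 18.03
eef_pos: [0.5683, -0.0489, 0.2538]
tcp_rot: [-3.141, -0.0, 1.799]
wrist_force: [0.9, 1.4, -1.0]
width: 0.034
grip_force: 39.3
```

Call:
{"name": "carry_out", "arguments": {"increments": [{"xyz": [-3.5,1.3,0],"angular": [0,0,0],"claw": -0.8},{"xyz": [-7,2.61,0],"angular": [0,0,0],"claw": -0.8},{"xyz": [-10.5,3.91,0],"angular": [0,0,0],"claw": -0.8},{"xyz": [-14,5.22,0],"angular": [0,0,0],"claw": -0.8},{"xyz": [-16.34,6.09,0],"angular": [0,0,0],"claw": -0.8}]}}

```text
time_s: 18.45
eef_pos: [0.6637, -0.1964, 0.2532]
tcp_rot: [-3.14, 0.001, 1.797]
wrist_force: [0.5, 1.2, -1.3]
width: 0.0338
grip_force: 39.3
```

```bash
python3 -c "
from h import *
vision.grab_frame('top');vision.grab_frame('top');vision.grab_frame('top');vision.grab_frame('top')
go(.6642,-.1925,.11,1.7916)"
```

```text
xyz cm [ 0.07  0.18 14.31] ang [-0.001 -0.     0.004] | at [ 0.6628 -0.1936  0.2531] [-3.14  -0.     1.796] t 18.65 w 0.034031553149063185
```

Call:
{"name": "carry_out", "arguments": {"increments": [{"xyz": [0.07,0.15,2.5],"angular": [0,0,0],"claw": -0.8},{"xyz": [0.07,0.15,5],"angular": [0,0,0],"claw": -0.8},{"xyz": [0.07,0.15,7.5],"angular": [0,0,0],"claw": -0.8},{"xyz": [0.07,0.15,10],"angular": [0,0,0],"claw": -0.8},{"xyz": [0.07,0.15,11.5],"angular": [0,0,0],"claw": -0.8}]}}

```text
time_s: 19.07
eef_pos: [0.6634, -0.19, 0.1365]
tcp_rot: [-3.14, -0.002, 1.798]
wrist_force: [-0.5, -0.1, -1.7]
width: 0.0335
grip_force: 39.3
```

```bash
python3 -c "
from h import *
vision.grab_frame('top');vision.grab_frame('top');vision.grab_frame('top')
go(.6642,-.1925,.11,1.7916)"
```

```text
xyz cm [-0.18 -0.02  2.86] ang [-0.001 -0.001  0.005] | at [ 0.664  -0.1908  0.1386] [-3.140e+00 -1.000e-03  1.796e+00] t 19.2167 w 0.03348473370339903
```

Call:
{"name": "carry_out", "arguments": {"increments": [{"xyz": [-0.1,0,1],"angular": [0,0,0],"claw": -0.8},{"xyz": [-0.1,0,2],"angular": [0,0,0],"claw": -0.8},{"xyz": [-0.1,0,2.6],"angular": [0,0,0],"claw": -0.8},{"xyz": [-0.1,0,2.7],"angular": [0,0,0],"claw": -0.8},{"xyz": [-0.1,0,2.7],"angular": [0,0,0],"claw": -0.8}]}}

```text
time_s: 19.63
eef_pos: [0.6645, -0.1931, 0.1116]
tcp_rot: [-3.141, -0.0, 1.793]
wrist_force: [-0.5, -0.3, -1.1]
width: 0.0338
grip_force: 39.4
```

Call:
{"name": "carry_out", "arguments": {"increments": [{"xyz": [0,0,0.1],"angular": [0,0,0],"claw": -0.8},{"xyz": [0,0,0.2],"angular": [0,0,0],"claw": -0.8},{"xyz": [0,0,0.2],"angular": [0,0,0],"claw": -0.8}]}}

```text
time_s: 19.88
eef_pos: [0.6648, -0.1932, 0.1101]
tcp_rot: [3.141, 0.0, 1.793]
wrist_force: [0.7, 1.0, -2.5]
width: 0.0341
grip_force: 39.4
```

Call:
{"name": "carry_out", "arguments": {"increments": [{"xyz": [0,0,0.1],"angular": [0,0,0],"claw": -0.8},{"xyz": [0,0,0.2],"angular": [0,0,0],"claw": -0.8},{"xyz": [0,0,0.2],"angular": [0,0,0],"claw": -0.8}]}}

```text
time_s: 20.13
eef_pos: [0.6652, -0.1935, 0.1088]
tcp_rot: [3.14, 0.001, 1.793]
wrist_force: [-0.4, 0.9, 5.7]
width: 0.0338
grip_force: 40.0
```

Call:
{"name": "carry_out", "arguments": {"increments": [{"xyz": [0,0,-0.2],"angular": [0,0,0],"claw": 0.4},{"xyz": [0,0,-0.2],"angular": [0,0,0],"claw": 0.4},{"xyz": [0,0,-0.2],"angular": [0,0,0],"claw": 0.4},{"xyz": [0,0,-0.2],"angular": [0,0,0],"claw": 0.4},{"xyz": [0,0,-2],"angular": [0,0,0],"claw": 0.4}]}}

```text
time_s: 20.55
eef_pos: [0.6631, -0.1924, 0.125]
tcp_rot: [-3.137, -0.002, 1.793]
wrist_force: [-0.2, 0.4, -0.1]
width: 0.0598
grip_force: 0.0
```

Call:
{"name": "carry_out", "arguments": {"increments": [{"xyz": [0,0,-2.5],"angular": [0,0,0],"claw": 0.4},{"xyz": [0,0,-5.5],"angular": [0,0,0],"claw": 0.4},{"xyz": [0,0,-9],"angular": [0,0,0],"claw": 0.4},{"xyz": [0,0,-11],"angular": [0,0,0],"claw": 0.4},{"xyz": [0,0,-11],"angular": [0,0,0],"claw": 0.4}]}}

```text
time_s: 20.97
eef_pos: [0.6662, -0.194, 0.243]
tcp_rot: [3.136, 0.003, 1.793]
wrist_force: [0.4, -0.3, -0.2]
width: 0.0596
grip_force: 0.0
```

```bash
python3 -c "
from h import *
vision.grab_frame('top');vision.grab_frame('top');vision.grab_frame('top')
B=lambda p,z:ray('top',orig(p,(255,120),3.8),z).round(3)
print('orange',B([(490,352)],.1),B([(475,388)],0),'red',B([(318,378)],.1),B([(288,410)],0))
go(.3948,-.2788,.22,1.475)"
```

```text
orange [[ 0.504 -0.304  0.1  ]] [[ 0.485 -0.311  0.   ]] red [[ 0.489 -0.184  0.1  ]] [[ 0.472 -0.172  0.   ]]
xyz cm [ -2.42 -28.19   1.74] ang [-0.001 -0.     0.318] | at [ 0.6645 -0.1929  0.2373] [-3.141 -0.     1.793] t 21.1167 w 0.05990655275187063
```

Both posts are placed. Moving over the shelf, with the orange and red posts clear (x ≥ 0.47).

Call:
{"name": "carry_out", "arguments": {"increments": [{"xyz": [-0.25,-3,0],"angular": [0,0,0],"claw": 1},{"xyz": [-0.55,-6.5,0],"angular": [0,0,0],"claw": 1},{"xyz": [-0.86,-10,0],"angular": [0,0,0],"claw": 1},{"xyz": [-1.16,-13.5,0],"angular": [0,0,0],"claw": 1},{"xyz": [-1.46,-17,0],"angular": [0,0,0],"claw": 1}]}}

```text
time_s: 21.53
eef_pos: [0.4999, -0.2448, 0.2365]
tcp_rot: [-3.14, -0.001, 1.794]
wrist_force: [0.4, -1.6, -0.7]
width: 0.0857
grip_force: 0.0
```

Call:
{"name": "carry_out", "arguments": {"increments": [{"xyz": [-0.3,-3.5,0],"angular": [0,0,0.06],"claw": 1},{"xyz": [-0.6,-7,0],"angular": [0,0,0.12],"claw": 1},{"xyz": [-0.86,-10,0],"angular": [0,0,0.2],"claw": 1},{"xyz": [-0.96,-11.19,0],"angular": [0,0,0.27],"claw": 1},{"xyz": [-0.96,-11.19,0],"angular": [0,0,0.318],"claw": 1}]}}

```text
time_s: 21.95
eef_pos: [0.392, -0.2797, 0.2372]
tcp_rot: [-3.141, -0.001, 1.468]
wrist_force: [0.6, 0.1, 0.6]
width: 0.0854
grip_force: 0.0
```

```bash
python3 -c "
from h import *
t=vision.grab_frame('top')[:,:,::-1]
s=vision.grab_frame('scene')[:,:,::-1]
a=cv2.resize(t[120:275,255:415],(400,388),interpolation=cv2.INTER_CUBIC)
b=cv2.resize(s[140:260,140:300],(400,300),interpolation=cv2.INTER_CUBIC)
cv2.imwrite('pics/p1.png',np.hstack([a[:300],b]) if 0 else np.hstack([a,np.vstack([b,np.zeros((88,400,3),np.uint8)])]))
vision.grab_frame('top')
go(.3948,-.2788,.03,1.475)"
```

```text
xyz cm [-3.000e-02  1.000e-02  2.073e+01] ang [-0.001 -0.     0.002] | at [ 0.395  -0.2786  0.2373] [-3.141 -0.     1.477] t 22.1 w 0.08526279613437159
```

View pics/p1.png

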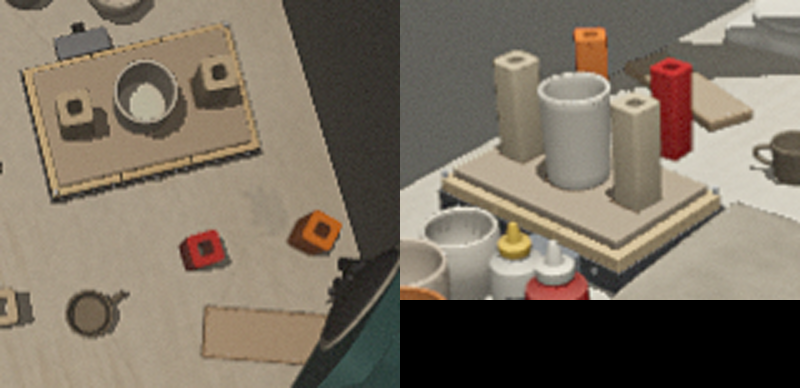

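Both tall posts stand squarely on the stains with the beaker between them. Descending on the shelf, pre-shaped to about 68 mm.

Call:
{"name": "carry_out", "arguments": {"increments": [{"xyz": [0,0,3],"angular": [0,0,0],"claw": 0.65},{"xyz": [0,0,6.5],"angular": [0,0,0],"claw": 0.65},{"xyz": [0,0,10],"angular": [0,0,0],"claw": 0.65},{"xyz": [0,0,13],"angular": [0,0,0],"claw": 0.65},{"xyz": [0,0,16],"angular": [0,0,0],"claw": 0.65}]}}

```text
time_s: 22.52
eef_pos: [0.3948, -0.2784, 0.0756]
tcp_rot: [-3.14, 0.0, 1.478]
wrist_force: [0.5, 1.1, -0.6]
width: 0.07
grip_force: 0.0
```

Call:
{"name": "carry_out", "arguments": {"increments": [{"xyz": [0,0,1.5],"angular": [0,0,0],"claw": 0.65},{"xyz": [0,0,2.8],"angular": [0,0,0],"claw": 0.65},{"xyz": [0,0,3.8],"angular": [0,0,0],"claw": 0.65},{"xyz": [0,0,4.3],"angular": [0,0,0],"claw": 0.65},{"xyz": [0,0,4.3],"angular": [0,0,0],"claw": 0.65}]}}

```text
time_s: 22.93
eef_pos: [0.3947, -0.2787, 0.034]
tcp_rot: [-3.14, -0.0, 1.476]
wrist_force: [-0.8, 0.9, -0.7]
width: 0.0705
grip_force: 0.0
```

```bash
python3 -c "
from h import *
s=vision.grab_frame('scene')[:,:,::-1]
cv2.imwrite('pics/q1.png',cv2.resize(s[130:210,200:300],(750,600),interpolation=cv2.INTER_CUBIC))
vision.grab_frame('top')
go(.3948,-.2788,.003,1.475);print(r.state()['wrist_force'])"
```

```text
xyz cm [ 0.03 -0.06  3.23] ang [0.    0.    0.001] | at [ 0.3953 -0.2791  0.0353] [3.141 0.    1.476] t 23.0333 w 0.07020600352155894
[-0.13432819 -0.4542507  -0.22006669]
```

View pics/q1.png

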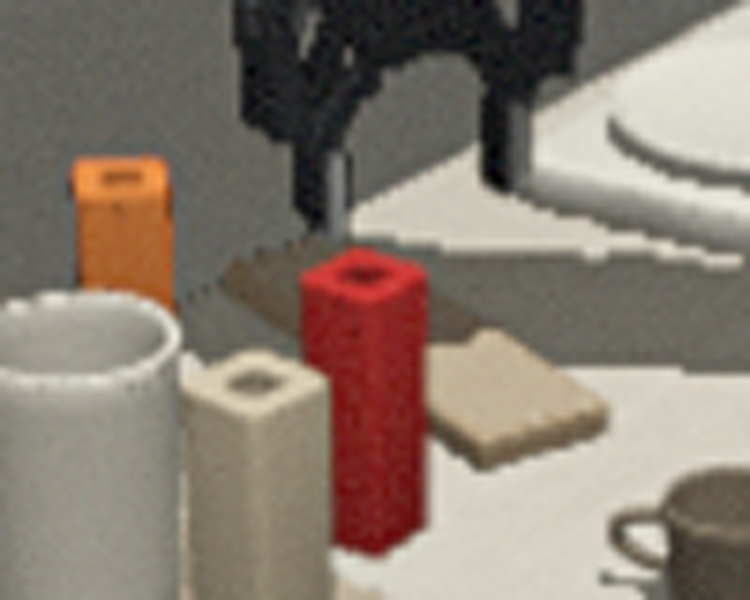

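The tips at (320,230) and (505,190) are still about 3 cm above the shelf and straddle it. Lowering.

Call:
{"name": "carry_out", "arguments": {"increments": [{"xyz": [0,0,1],"angular": [0,0,0],"claw": 0.65},{"xyz": [0,0,2],"angular": [0,0,0],"claw": 0.65},{"xyz": [0,0,2.7],"angular": [0,0,0],"claw": 0.65},{"xyz": [0,0,3.2],"angular": [0,0,0],"claw": 0.65},{"xyz": [0,0,3.2],"angular": [0,0,0],"claw": 0.65}]}}

```text
time_s: 23.45
eef_pos: [0.3945, -0.2787, 0.0018]
tcp_rot: [-3.14, -0.0, 1.475]
wrist_force: [0.3, 0.7, 0.7]
width: 0.0705
grip_force: 0.0
```

```bash
python3 -c "
from h import *
s=vision.grab_frame('scene')[:,:,::-1]
cv2.imwrite('pics/q2.png',cv2.resize(s[130:210,200:300],(750,600),interpolation=cv2.INTER_CUBIC))
go(.3948,-.2788,.003,1.475);print(r.state()['wrist_force'])"
```

```text
xyz cm [ 0.02  0.01 -0.06] ang [-0.001 -0.     0.   ] | at [ 0.3947 -0.2789  0.0024] [-3.141 -0.     1.475] t 23.5 w 0.070599650747998
[ 0.13191644 -0.0176288   0.39092636]
```

View pics/q2.png

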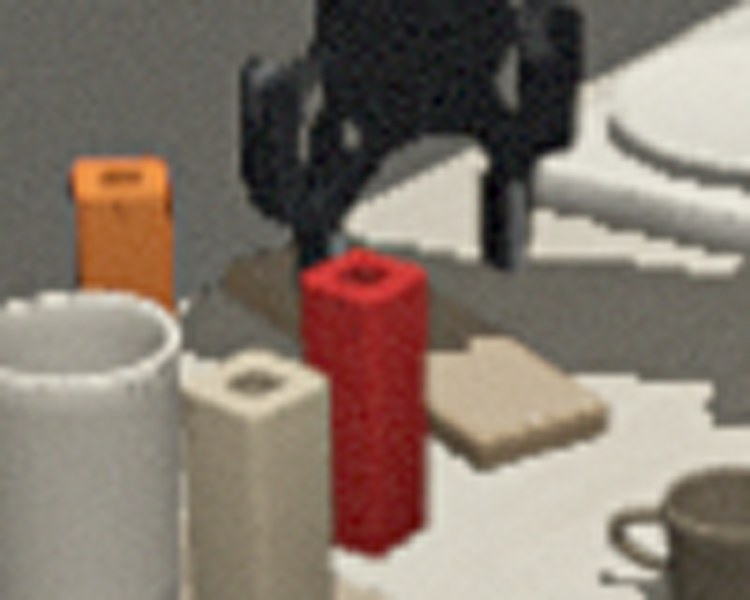

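```bash
python3 -c "
from h import *
d=np.array([np.sin(1.475),-np.cos(1.475)])
for z in(0,.01,.02,.03): print(z,((proj('scene',[[.3947-k*d[0],-.2789-k*d[1],z] for k in (.0353,.05)])-[200,130])*7.5).round())"
```

```text
0 [[496. 343.]
 [527. 334.]]
0.01 [[496. 320.]
 [527. 311.]]
0.02 [[496. 297.]
 [527. 288.]]
0.03 [[496. 273.]
 [528. 265.]]
```

The tip projects to about z = 0.03 with the TCP reading 0.002, so the pads stand about 28 mm behind the nominal TCP. I'll go lower in small steps and watch the force.

Call:
{"name": "carry_out", "arguments": {"increments": [{"xyz": [0,0,0.6],"angular": [0,0,0],"claw": 0.65},{"xyz": [0,0,1.2],"angular": [0,0,0],"claw": 0.65},{"xyz": [0,0,1.5],"angular": [0,0,0],"claw": 0.65},{"xyz": [0,0,1.5],"angular": [0,0,0],"claw": 0.65}]}}

```text
time_s: 23.83
eef_pos: [0.3947, -0.2788, -0.0127]
tcp_rot: [-3.141, -0.0, 1.475]
wrist_force: [0.3, 1.5, -0.6]
width: 0.0705
grip_force: 0.0
```

Call:
{"name": "carry_out", "arguments": {"increments": [{"xyz": [0,0,0.2],"angular": [0,0,0],"claw": 0.65},{"xyz": [0,0,0.4],"angular": [0,0,0],"claw": 0.65},{"xyz": [0,0,0.4],"angular": [0,0,0],"claw": 0.65}]}}

```text
time_s: 24.08
eef_pos: [0.395, -0.2789, -0.0163]
tcp_rot: [-3.142, 0.0, 1.475]
wrist_force: [0.3, 0.2, -0.6]
width: 0.0705
grip_force: 0.0
```

Call:
{"name": "carry_out", "arguments": {"increments": [{"xyz": [0,0,0.2],"angular": [0,0,0],"claw": 0.65},{"xyz": [0,0,0.4],"angular": [0,0,0],"claw": 0.65},{"xyz": [0,0,0.4],"angular": [0,0,0],"claw": 0.65}]}}

```text
time_s: 24.33
eef_pos: [0.395, -0.2789, -0.0203]
tcp_rot: [-3.141, -0.0, 1.475]
wrist_force: [-0.5, -0.3, -0.3]
width: 0.0707
grip_force: 0.0
```

```bash
python3 -c "
from h import *
s=vision.grab_frame('scene')[:,:,::-1]
cv2.imwrite('pics/q3.png',cv2.resize(s[130:210,200:300],(750,600),interpolation=cv2.INTER_CUBIC))
c=s[130:210,264:268].astype(int).sum(2).mean(1);print([(i*7.5,int(v)) for i,v in enumerate(c) if 25<i<48])
print(r.state()['wrist_force'])"
```

```text
[(195.0, 73), (202.5, 122), (210.0, 181), (217.5, 177), (225.0, 122), (232.5, 104), (240.0, 99), (247.5, 104), (255.0, 95), (262.5, 89), (270.0, 90), (277.5, 84), (285.0, 91), (292.5, 84), (300.0, 84), (307.5, 105), (315.0, 148), (322.5, 218), (330.0, 244), (337.5, 276), (345.0, 504), (352.5, 536)]
[-0.52343547  0.07271646 -0.45958642]
```

Call:
{"name": "carry_out", "arguments": {"increments": [{"xyz": [0,0,0.2],"angular": [0,0,0],"claw": 0.65},{"xyz": [0,0,0.35],"angular": [0,0,0],"claw": 0.65},{"xyz": [0,0,0.35],"angular": [0,0,0],"claw": 0.65}]}}

```text
time_s: 24.63
eef_pos: [0.395, -0.2789, -0.0238]
tcp_rot: [-3.141, -0.0, 1.475]
wrist_force: [0.2, -0.2, 0.2]
width: 0.0705
grip_force: 0.0
```

Call:
{"name": "carry_out", "arguments": {"increments": [{"xyz": [0,0,0],"angular": [0,0,0],"claw": -0.2},{"xyz": [0,0,0],"angular": [0,0,0],"claw": -0.2},{"xyz": [0,0,0],"angular": [0,0,0],"claw": -0.2},{"xyz": [0,0,0],"angular": [0,0,0],"claw": -0.2},{"xyz": [0,0,0],"angular": [0,0,0],"claw": -0.2}], "squeeze": 60}}

```text
time_s: 25.05
eef_pos: [0.3952, -0.2791, -0.0232]
tcp_rot: [3.141, -0.0, 1.475]
wrist_force: [-2.4, 2.0, 10.9]
width: 0.0568
grip_force: 62.3
```

Call:
{"name": "carry_out", "arguments": {"increments": [{"xyz": [0,0,-0.3],"angular": [0,0,0],"claw": -0.2},{"xyz": [0,0,-1.2],"angular": [0,0,0],"claw": -0.2},{"xyz": [0,0,-3],"angular": [0,0,0],"claw": -0.2},{"xyz": [0,0,-5.5],"angular": [0,0,0],"claw": -0.2},{"xyz": [0,0,-8],"angular": [0,0,0],"claw": -0.2}]}}

```text
time_s: 25.47
eef_pos: [0.3943, -0.2789, 0.0575]
tcp_rot: [-3.14, -0.0, 1.475]
wrist_force: [1.7, -0.5, -2.9]
width: 0.0569
grip_force: 65.3
```

Call:
{"name": "carry_out", "arguments": {"increments": [{"xyz": [0,0,-3],"angular": [0,0,0],"claw": -0.2},{"xyz": [0,0,-6],"angular": [0,0,0],"claw": -0.2},{"xyz": [0,0,-9],"angular": [0,0,0],"claw": -0.2},{"xyz": [0,0,-11.5],"angular": [0,0,0],"claw": -0.2},{"xyz": [0,0,-13],"angular": [0,0,0],"claw": -0.2}]}}

```text
time_s: 25.88
eef_pos: [0.3952, -0.2794, 0.1894]
tcp_rot: [3.139, 0.0, 1.475]
wrist_force: [0.3, -0.6, -2.7]
width: 0.0565
grip_force: 65.3
```

```bash
python3 -c "
from h import *
s=vision.grab_frame('scene')[:,:,::-1]
cv2.imwrite('pics/q4.png',cv2.resize(s[60:240,130:310],(600,600),interpolation=cv2.INTER_CUBIC))
vision.grab_frame('top');vision.grab_frame('top')
go(.648,-.1203,.1865,1.7916);s=r.state();print(s['wrist_force'],s['wrist_torque'],s['grip_force'])"
```

```text
xyz cm [18.19 23.65  0.13] ang [ 0.002  0.    -0.316] | at [ 0.3953 -0.2789  0.1873] [ 3.14  -0.     1.475] t 26.0333 w 0.05614062034894163
[ 0.53734286  0.45099794 -3.30823278] [0.0683404  0.05371662 0.01202966] 65.33568620681763
```

View pics/q4.png

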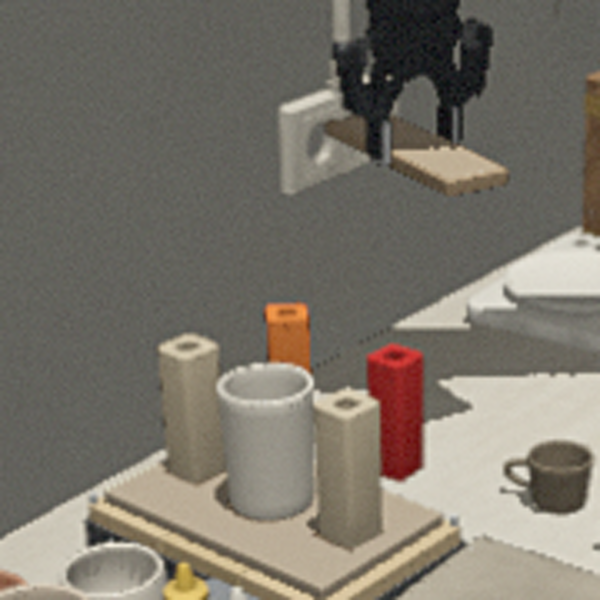

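The shelf hangs level from its middle at (410,150), and the posts and beaker are undisturbed. Carrying it over.

Call:
{"name": "carry_out", "arguments": {"increments": [{"xyz": [1.3,1.69,0],"angular": [0,0,0],"claw": -0.2},{"xyz": [3.2,4.16,0],"angular": [0,0,0],"claw": -0.2},{"xyz": [5.3,6.89,0],"angular": [0,0,0],"claw": -0.2},{"xyz": [7.4,9.62,0],"angular": [0,0,0],"claw": -0.2},{"xyz": [9.5,12.35,0],"angular": [0,0,0],"claw": -0.2}]}}

```text
time_s: 26.45
eef_pos: [0.5275, -0.1949, 0.185]
tcp_rot: [-3.139, -0.0, 1.475]
wrist_force: [-0.4, -1.0, -3.1]
width: 0.0563
grip_force: 65.3
```

Call:
{"name": "carry_out", "arguments": {"increments": [{"xyz": [2.1,2.73,0],"angular": [0,0,-0.06],"claw": -0.2},{"xyz": [4.2,5.46,0],"angular": [0,0,-0.13],"claw": -0.2},{"xyz": [6.3,8.19,0],"angular": [0,0,-0.2],"claw": -0.2},{"xyz": [8,10.4,0],"angular": [0,0,-0.27],"claw": -0.2},{"xyz": [8.69,11.3,0],"angular": [0,0,-0.316],"claw": -0.2}]}}

```text
time_s: 26.87
eef_pos: [0.6497, -0.117, 0.1839]
tcp_rot: [-3.139, -0.002, 1.799]
wrist_force: [0.7, 0.7, -3.5]
width: 0.0563
grip_force: 65.3
```

```bash
python3 -c "
from h import *
for i in range(4): vision.grab_frame('top')
go(.648,-.1203,.1305,1.7916)"
```

```text
xyz cm [0.03 0.14 5.43] ang [-0.003 -0.    -0.002] | at [ 0.6468 -0.1209  0.1848] [-3.139 -0.     1.79 ] t 27.0667 w 0.05640005568495709
```

Call:
{"name": "carry_out", "arguments": {"increments": [{"xyz": [0.03,0.1,1.2],"angular": [0,0,0],"claw": -0.2},{"xyz": [0.03,0.1,2.5],"angular": [0,0,0],"claw": -0.2},{"xyz": [0.03,0.1,3.7],"angular": [0,0,0],"claw": -0.2},{"xyz": [0.03,0.1,4.6],"angular": [0,0,0],"claw": -0.2},{"xyz": [0.03,0.1,4.6],"angular": [0,0,0],"claw": -0.2}]}}

```text
time_s: 27.48
eef_pos: [0.6473, -0.1198, 0.1376]
tcp_rot: [-3.138, -0.001, 1.791]
wrist_force: [0.2, 0.2, -4.2]
width: 0.0563
grip_force: 65.2
```

Call:
{"name": "carry_out", "arguments": {"increments": [{"xyz": [0,0,0.2],"angular": [0,0,0],"claw": -0.2},{"xyz": [0,0,0.4],"angular": [0,0,0],"claw": -0.2},{"xyz": [0,0,0.4],"angular": [0,0,0],"claw": -0.2},{"xyz": [0,0,0.4],"angular": [0,0,0],"claw": -0.2}]}}

```text
time_s: 27.82
eef_pos: [0.6489, -0.12, 0.1368]
tcp_rot: [3.141, 0.0, 1.791]
wrist_force: [1.0, 0.1, -3.2]
width: 0.0565
grip_force: 65.3
```

Call:
{"name": "carry_out", "arguments": {"increments": [{"xyz": [0,0,0.1],"angular": [0,0,0],"claw": -0.2},{"xyz": [0,0,0.2],"angular": [0,0,0],"claw": -0.2},{"xyz": [0,0,0.2],"angular": [0,0,0],"claw": -0.2}]}}

```text
time_s: 28.07
eef_pos: [0.6488, -0.1199, 0.1344]
tcp_rot: [3.142, 0.0, 1.791]
wrist_force: [-0.7, 1.4, -3.0]
width: 0.0563
grip_force: 65.3
```

Call:
{"name": "carry_out", "arguments": {"increments": [{"xyz": [0,0,0.1],"angular": [0,0,0],"claw": -0.2},{"xyz": [0,0,0.2],"angular": [0,0,0],"claw": -0.2},{"xyz": [0,0,0.2],"angular": [0,0,0],"claw": -0.2}]}}

```text
time_s: 28.32
eef_pos: [0.6487, -0.12, 0.1322]
tcp_rot: [-3.141, 0.0, 1.791]
wrist_force: [0.2, 0.2, -2.6]
width: 0.0566
grip_force: 65.3
```

Call:
{"name": "carry_out", "arguments": {"increments": [{"xyz": [0,0,0.1],"angular": [0,0,0],"claw": -0.2},{"xyz": [0,0,0.15],"angular": [0,0,0],"claw": -0.2},{"xyz": [0,0,0.15],"angular": [0,0,0],"claw": -0.2}]}}

```text
time_s: 28.57
eef_pos: [0.6488, -0.12, 0.131]
tcp_rot: [3.141, 0.0, 1.791]
wrist_force: [-1.3, 0.0, -1.7]
width: 0.0561
grip_force: 65.4
```

Call:
{"name": "carry_out", "arguments": {"increments": [{"xyz": [0,0,0.1],"angular": [0,0,0],"claw": -0.2},{"xyz": [0,0,0.1],"angular": [0,0,0],"claw": -0.2},{"xyz": [0,0,0.1],"angular": [0,0,0],"claw": -0.2}]}}

```text
time_s: 28.82
eef_pos: [0.6491, -0.1201, 0.131]
tcp_rot: [3.141, 0.0, 1.791]
wrist_force: [-4.2, 1.7, 11.7]
width: 0.0564
grip_force: 66.9
```

Call:
{"name": "carry_out", "arguments": {"increments": [{"xyz": [0,0,0.05],"angular": [0,0,0],"claw": -0.2},{"xyz": [0,0,0.1],"angular": [0,0,0],"claw": -0.2},{"xyz": [0,0,0.1],"angular": [0,0,0],"claw": -0.2}]}}

```text
time_s: 29.07
eef_pos: [0.6495, -0.1202, 0.131]
tcp_rot: [3.139, 0.0, 1.791]
wrist_force: [-7.6, 2.8, 22.9]
width: 0.0564
grip_force: 68.2
```

Call:
{"name": "carry_out", "arguments": {"increments": [{"xyz": [0,0,-0.2],"angular": [0,0,0],"claw": 0.65},{"xyz": [0,0,-0.2],"angular": [0,0,0],"claw": 0.65},{"xyz": [0,0,-0.2],"angular": [0,0,0],"claw": 0.65},{"xyz": [0,0,-0.2],"angular": [0,0,0],"claw": 0.65},{"xyz": [0,0,-1.2],"angular": [0,0,0],"claw": 0.65}]}}

```text
time_s: 29.48
eef_pos: [0.6478, -0.1197, 0.1394]
tcp_rot: [-3.139, -0.001, 1.791]
wrist_force: [-0.3, -0.4, -0.7]
width: 0.0703
grip_force: 0.0
```

Call:
{"name": "carry_out", "arguments": {"increments": [{"xyz": [0,0,-2],"angular": [0,0,0],"claw": 0.65},{"xyz": [0,0,-4.5],"angular": [0,0,0],"claw": 0.65},{"xyz": [0,0,-7],"angular": [0,0,0],"claw": 0.65},{"xyz": [0,0,-9],"angular": [0,0,0],"claw": 0.65},{"xyz": [0,0,-9],"angular": [0,0,0],"claw": 0.65}]}}

```text
time_s: 29.9
eef_pos: [0.6503, -0.1206, 0.2359]
tcp_rot: [3.136, 0.002, 1.791]
wrist_force: [0.3, -0.2, 1.2]
width: 0.0705
grip_force: 0.0
```

```bash
python3 -c "
from h import *
for i in range(4): vision.grab_frame('top')
go(.4248,-.0591,.15,2.07)"
```

```text
xyz cm [ 10.81 -20.49   8.06] ang [-0.001 -0.    -0.279] | at [ 0.6484 -0.1198  0.2304] [-3.141 -0.     1.791] t 30.1 w 0.07070510116524789
```

Call:
{"name": "carry_out", "arguments": {"increments": [{"xyz": [1.4,-2.65,0],"angular": [0,0,0],"claw": 0.65},{"xyz": [3,-5.69,0],"angular": [0,0,0],"claw": 0.65},{"xyz": [4.7,-8.91,0],"angular": [0,0,0],"claw": 0.65},{"xyz": [6.4,-12.13,0],"angular": [0,0,0],"claw": 0.65},{"xyz": [8,-15.16,0],"angular": [0,0,0],"claw": 0.65}]}}

```text
time_s: 30.52
eef_pos: [0.481, -0.0746, 0.2298]
tcp_rot: [-3.14, -0.0, 1.792]
wrist_force: [0.4, -0.4, 1.7]
width: 0.0704
grip_force: 0.0
```

Call:
{"name": "carry_out", "arguments": {"increments": [{"xyz": [1.4,-2.65,0],"angular": [0,0,-0.08],"claw": 0.65},{"xyz": [2.81,-5.33,0],"angular": [0,0,-0.16],"claw": 0.65},{"xyz": [2.81,-5.33,2.5],"angular": [0,0,-0.24],"claw": 0.65},{"xyz": [2.81,-5.33,5],"angular": [0,0,-0.279],"claw": 0.65},{"xyz": [2.81,-5.33,7],"angular": [0,0,-0.279],"claw": 0.65}]}}

```text
time_s: 30.93
eef_pos: [0.4243, -0.0589, 0.1597]
tcp_rot: [3.141, -0.0, 2.074]
wrist_force: [0.8, -0.5, -0.8]
width: 0.0707
grip_force: 0.0
```

```bash
python3 -c "
from h import *
t=vision.grab_frame('top')[:,:,::-1]
for i in range(3): vision.grab_frame('top')
cv2.imwrite('pics/s1.png',t)
go(.4248,-.0591,-.016,2.07)"
```

```text
xyz cm [ 0.05  0.02 17.71] ang [-0.001  0.    -0.   ] | at [ 0.425  -0.0595  0.1611] [-3.14  0.    2.07] t 31.1333 w 0.07073827554203933
```

Call:
{"name": "carry_out", "arguments": {"increments": [{"xyz": [0.04,0,3],"angular": [0,0,0],"claw": 0.65},{"xyz": [0.04,0,6.5],"angular": [0,0,0],"claw": 0.65},{"xyz": [0.04,0,9.5],"angular": [0,0,0],"claw": 0.65},{"xyz": [0.04,0,12],"angular": [0,0,0],"claw": 0.65},{"xyz": [0.04,0,14],"angular": [0,0,0],"claw": 0.65}]}}

```text
time_s: 31.55
eef_pos: [0.4254, -0.0588, 0.0201]
tcp_rot: [3.142, -0.0, 2.07]
wrist_force: [-0.2, -0.2, -0.3]
width: 0.0701
grip_force: 0.0
```

Call:
{"name": "carry_out", "arguments": {"increments": [{"xyz": [0,0,1],"angular": [0,0,0],"claw": 0.65},{"xyz": [0,0,2],"angular": [0,0,0],"claw": 0.65},{"xyz": [0,0,3],"angular": [0,0,0],"claw": 0.65},{"xyz": [0,0,3.5],"angular": [0,0,0],"claw": 0.65},{"xyz": [0,0,3.5],"angular": [0,0,0],"claw": 0.65}]}}

```text
time_s: 31.97
eef_pos: [0.4251, -0.0589, -0.0143]
tcp_rot: [-3.142, -0.0, 2.07]
wrist_force: [0.1, -0.5, -0.5]
width: 0.0703
grip_force: 0.0
```

Call:
{"name": "carry_out", "arguments": {"increments": [{"xyz": [0,0,0],"angular": [0,0,0],"claw": -0.3},{"xyz": [0,0,0],"angular": [0,0,0],"claw": -0.3},{"xyz": [0,0,0],"angular": [0,0,0],"claw": -0.3},{"xyz": [0,0,0],"angular": [0,0,0],"claw": -0.3},{"xyz": [0,0,0],"angular": [0,0,0],"claw": -0.3}], "squeeze": 40}}

```text
time_s: 32.38
eef_pos: [0.4255, -0.0589, -0.0132]
tcp_rot: [3.14, 0.001, 2.07]
wrist_force: [-2.7, -0.4, 9.4]
width: 0.0499
grip_force: 39.7
```

Call:
{"name": "carry_out", "arguments": {"increments": [{"xyz": [0,0,-0.5],"angular": [0,0,0],"claw": -0.3},{"xyz": [0,0,-2.5],"angular": [0,0,0],"claw": -0.3},{"xyz": [0,0,-5.5],"angular": [0,0,0],"claw": -0.3},{"xyz": [0,0,-9],"angular": [0,0,0],"claw": -0.3},{"xyz": [0,0,-12.5],"angular": [0,0,0],"claw": -0.3}]}}

```text
time_s: 32.8
eef_pos: [0.4243, -0.0593, 0.1127]
tcp_rot: [-3.141, 0.0, 2.07]
wrist_force: [0.4, 1.9, 0.1]
width: 0.0498
grip_force: 42.0
```

Call:
{"name": "carry_out", "arguments": {"increments": [{"xyz": [0,0,-3],"angular": [0,0,0],"claw": -0.3},{"xyz": [0,0,-6],"angular": [0,0,0],"claw": -0.3},{"xyz": [0,0,-8.5],"angular": [0,0,0],"claw": -0.3},{"xyz": [0,0,-9.9],"angular": [0,0,0],"claw": -0.3},{"xyz": [0,0,-9.9],"angular": [0,0,0],"claw": -0.3}]}}

```text
time_s: 33.22
eef_pos: [0.4262, -0.059, 0.2131]
tcp_rot: [3.137, 0.001, 2.07]
wrist_force: [0.5, 0.1, -1.7]
width: 0.0498
grip_force: 42.0
```

```bash
python3 -c "
from h import *
t=vision.grab_frame('top')[:,:,::-1]
for i in range(3): vision.grab_frame('top')
s=vision.grab_frame('scene')[:,:,::-1]
a=cv2.resize(t[120:220,270:370],(600,600),interpolation=cv2.INTER_CUBIC)
b=cv2.resize(s[130:260,130:260],(400,400),interpolation=cv2.INTER_CUBIC)
a=cv2.resize(a,(400,400))
cv2.imwrite('pics/s2.png',np.hstack([a,b]))
go(.648,-.1203,.21,1.7916);st=r.state();print(st['wrist_force'],st['grip_force'])"
```

```text
xyz cm [-16.1   16.7   -0.13] ang [-0.002 -0.     0.279] | at [ 0.4243 -0.0589  0.209 ] [-3.14 -0.    2.07] t 33.4667 w 0.049843448062016606
[ 0.04474336  0.17843821 -1.15059691] 41.98469347727951
```

View pics/s2.png

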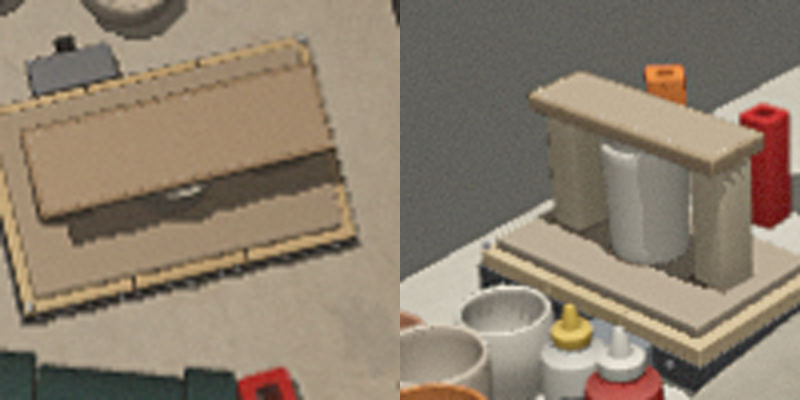

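The shelf rests level across both posts, with corners at (22,130), (308,64), (340,150) and (42,220) in the 4x crop.

```bash
python3 -c "
from h import *
P=ray('top',orig([(22,130),(308,64),(340,150),(42,220)],(270,120),4),.168);print(P.round(4),P.mean(0),np.degrees(np.arctan2(*(P[0]-P[1])[1::-1])))"
```

```text
[[ 0.6548 -0.0233  0.168 ]
 [ 0.694  -0.2036  0.168 ]
 [ 0.6388 -0.2218  0.168 ]
 [ 0.5978 -0.0346  0.168 ]] [ 0.64635907 -0.12081917  0.168     ] 102.25281845360954
```

Call:
{"name": "carry_out", "arguments": {"increments": [{"xyz": [-2,2.07,0],"angular": [0,0,0],"claw": -0.3},{"xyz": [-4.2,4.36,0],"angular": [0,0,0],"claw": -0.3},{"xyz": [-6.6,6.85,0],"angular": [0,0,0],"claw": -0.3},{"xyz": [-9,9.34,0],"angular": [0,0,0],"claw": -0.3},{"xyz": [-11.4,11.83,0],"angular": [0,0,0],"claw": -0.3}]}}

```text
time_s: 33.88
eef_pos: [0.5845, -0.1027, 0.2083]
tcp_rot: [-3.14, -0.001, 2.071]
wrist_force: [-0.1, -0.3, 0.2]
width: 0.0495
grip_force: 42.0
```

Call:
{"name": "carry_out", "arguments": {"increments": [{"xyz": [-2.2,2.28,0],"angular": [0,0,0.06],"claw": -0.3},{"xyz": [-4,4.15,0],"angular": [0,0,0.12],"claw": -0.3},{"xyz": [-4.7,4.87,0],"angular": [0,0,0.18],"claw": -0.3},{"xyz": [-4.7,4.87,0],"angular": [0,0,0.24],"claw": -0.3},{"xyz": [-4.7,4.87,0],"angular": [0,0,0.279],"claw": -0.3}]}}

```text
time_s: 34.3
eef_pos: [0.6485, -0.1209, 0.2078]
tcp_rot: [-3.138, 0.0, 1.787]
wrist_force: [-0.7, 0.1, -1.0]
width: 0.0501
grip_force: 42.0
```

```bash
python3 -c "
from h import *
for i in range(4): vision.grab_frame('top')
go(.648,-.1203,.1543,1.7916)"
```

```text
xyz cm [ 0.01 -0.03  5.47] ang [-0.001 -0.     0.001] | at [ 0.6484 -0.1203  0.209 ] [-3.14  -0.     1.793] t 34.5 w 0.0499334025469467
```

The shelf is centred within 2 mm and in line. Lowering the mug.

Call:
{"name": "carry_out", "arguments": {"increments": [{"xyz": [0,-0.05,1.2],"angular": [0,0,0],"claw": -0.3},{"xyz": [0,-0.05,2.5],"angular": [0,0,0],"claw": -0.3},{"xyz": [0,-0.05,3.8],"angular": [0,0,0],"claw": -0.3},{"xyz": [0,-0.05,4.9],"angular": [0,0,0],"claw": -0.3},{"xyz": [0,-0.05,4.9],"angular": [0,0,0],"claw": -0.3}]}}

```text
time_s: 34.92
eef_pos: [0.6468, -0.12, 0.1576]
tcp_rot: [-3.138, -0.001, 1.791]
wrist_force: [-0.5, 0.3, -1.3]
width: 0.0499
grip_force: 42.0
```

Call:
{"name": "carry_out", "arguments": {"increments": [{"xyz": [0,0,0.1],"angular": [0,0,0],"claw": -0.3},{"xyz": [0,0,0.3],"angular": [0,0,0],"claw": -0.3},{"xyz": [0,0,0.3],"angular": [0,0,0],"claw": -0.3}]}}

```text
time_s: 35.17
eef_pos: [0.6484, -0.1205, 0.1581]
tcp_rot: [3.141, 0.0, 1.791]
wrist_force: [-1.2, 0.9, -1.1]
width: 0.0502
grip_force: 42.0
```

Call:
{"name": "carry_out", "arguments": {"increments": [{"xyz": [0,0,0.1],"angular": [0,0,0],"claw": -0.3},{"xyz": [0,0,0.15],"angular": [0,0,0],"claw": -0.3},{"xyz": [0,0,0.15],"angular": [0,0,0],"claw": -0.3}]}}

```text
time_s: 35.42
eef_pos: [0.6483, -0.1204, 0.1566]
tcp_rot: [3.141, 0.0, 1.791]
wrist_force: [-0.0, 0.4, -1.0]
width: 0.0498
grip_force: 42.0
```

Call:
{"name": "carry_out", "arguments": {"increments": [{"xyz": [0,0,0.1],"angular": [0,0,0],"claw": -0.3},{"xyz": [0,0,0.15],"angular": [0,0,0],"claw": -0.3},{"xyz": [0,0,0.15],"angular": [0,0,0],"claw": -0.3}]}}

```text
time_s: 35.67
eef_pos: [0.6483, -0.1203, 0.155]
tcp_rot: [3.141, 0.0, 1.791]
wrist_force: [-1.0, 0.5, 0.5]
width: 0.0501
grip_force: 42.1
```

Call:
{"name": "carry_out", "arguments": {"increments": [{"xyz": [0,0,0.05],"angular": [0,0,0],"claw": -0.3},{"xyz": [0,0,0.05],"angular": [0,0,0],"claw": -0.3}]}}

```text
time_s: 35.83
eef_pos: [0.6485, -0.1203, 0.155]
tcp_rot: [3.141, 0.0, 1.791]
wrist_force: [-2.0, 1.1, 6.1]
width: 0.0499
grip_force: 42.4
```

Contact. Releasing and withdrawing upward.

Call:
{"name": "carry_out", "arguments": {"increments": [{"xyz": [0,0,-0.05],"angular": [0,0,0],"claw": 0.65},{"xyz": [0,0,-0.05],"angular": [0,0,0],"claw": 0.65},{"xyz": [0,0,-0.05],"angular": [0,0,0],"claw": 0.65},{"xyz": [0,0,-0.05],"angular": [0,0,0],"claw": 0.65},{"xyz": [0,0,-1],"angular": [0,0,0],"claw": 0.65}]}}

```text
time_s: 36.25
eef_pos: [0.6474, -0.1201, 0.1631]
tcp_rot: [-3.139, -0.001, 1.791]
wrist_force: [-1.0, 0.7, 0.5]
width: 0.0703
grip_force: 0.0
```

Call:
{"name": "carry_out", "arguments": {"increments": [{"xyz": [0,0,-2],"angular": [0,0,0],"claw": 0.65},{"xyz": [0,0,-4.5],"angular": [0,0,0],"claw": 0.65},{"xyz": [0,0,-7],"angular": [0,0,0],"claw": 0.65},{"xyz": [0,0,-9],"angular": [0,0,0],"claw": 0.65},{"xyz": [0,0,-11],"angular": [0,0,0],"claw": 0.65}]}}

```text
time_s: 36.67
eef_pos: [0.6482, -0.1206, 0.2766]
tcp_rot: [3.141, 0.0, 1.791]
wrist_force: [0.4, -0.2, -0.2]
width: 0.0704
grip_force: 0.0
```

Call:
{"name": "carry_out", "arguments": {"increments": [{"xyz": [0,-3,0],"angular": [0,0,0],"claw": 0.65},{"xyz": [0,-6.5,0],"angular": [0,0,0],"claw": 0.65},{"xyz": [0,-10,0],"angular": [0,0,0],"claw": 0.65},{"xyz": [0,-13.5,0],"angular": [0,0,0],"claw": 0.65},{"xyz": [0,-17,0],"angular": [0,0,0],"claw": 0.65}]}}

```text
time_s: 37.08
eef_pos: [0.4807, -0.158, 0.2747]
tcp_rot: [3.141, -0.0, 1.791]
wrist_force: [0.4, -0.4, 0.1]
width: 0.0701
grip_force: 0.0
```

Call:
{"name": "carry_out", "arguments": {"increments": [{"xyz": [0,-3,0],"angular": [0,0,0],"claw": 0.65},{"xyz": [0,-5,0],"angular": [0,0,0],"claw": 0.65},{"xyz": [0,-5,0],"angular": [0,0,0],"claw": 0.65},{"xyz": [0,-5,0],"angular": [0,0,0],"claw": 0.65},{"xyz": [0,-5,0],"angular": [0,0,0],"claw": 0.65}]}}

```text
time_s: 37.5
eef_pos: [0.4341, -0.1684, 0.275]
tcp_rot: [3.14, 0.0, 1.791]
wrist_force: [0.3, -0.2, 0.7]
width: 0.0706
grip_force: 0.0
```

```bash
python3 -c "
from h import *
t=vision.grab_frame('top'); o=cv2.imread('pics/s1.png')[:,:,::-1]
# mug: pixels dark/brown on shelf vs expected rim centre
e=proj('top',[[.648,-.1203,.21],[.648,-.1203,.168]]);print(e)
u,v=e[0].astype(int)
g=t[v-30:v+30,u-35:u+35].astype(int).sum(2)
for row in g[::2,::2]: print(''.join(' .:*#'[min(4,int((560-x)/90)) if x<560 else 0] for x in row))
"
```

```text
[[315.11488747 150.77834948]
 [314.05412597 154.10702666]]
.... **:..    .:#*:................
.. ...#**:...:****:. ..............
.. ... #******#**:.................
........**##****:......... ........
.. . . ...*****:...................
. ##*  ........ ............:...::.
  ###:::: .. .  ........:....:.....
:::::::::* .... ................:..
:::::::::* . . .....:.........::::*
::::::::::*:....::........::::....*
::::::*#:...*.........:::::.......:
:**#. ..:......**##*::.............
  ..:.........:######*.............
:.........::::########:............
......::.....*#**::*##*:***........
..::.........##****:*######........
.............##:**::*###**.........
.............#:***:::*##...........
.............**::*:::#**...........
.............:**::::*##*......::::#
..............#******#*:...:::#####
...............*##*#***::*#####****
.................**##*##***********
...............::*#:*#******#******
..........:::*##*:.*#***#*******:..
:......::###########*****#*:.......
...:*###*******####**#**:..........
######***************:.............
:*::*******##*:....................
....******::....................:**
```

The mug sits upright within a few mm of the shelf's middle, and everything is released. Handing in.

```bash
python3 -c "
from station import close_job
print(close_job())"
```

```text
the job is handed in; nothing more can be done
None
```

The job is handed in at about 37.6 s of the 115 s limit. The beaker and both tall posts are on their stains, the shelf lies level across the posts within about 2 mm of centre, and the mug stands on its middle. I did not touch the short posts or the red and orange look-alikes. The hand-in returned no verdict, so these placings rest on my own camera checks.

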